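# Cover two open samples with clean jars, rim on rim

### The arm

A 6-joint arm with a two-finger parallel gripper is mounted at the origin on the work surface. World frame = base frame: x ahead of the robot, y to its left, z up, the work surface at z = 0. Lengths are in m, angles in rad, forces in N, time in s.
With the tool pointing down it reaches from about 0.35 to 0.85 m from the base axis. Payload 8.1 kg.
Tool frame: the origin (TCP) lies midway between the tips of the shut fingers; the grasp point (between the pads) lies tcp_to_grasp behind it (tcp_to_grasp is the distance from the TCP to the grasp point, in m); z points along the fingers, y is the line along which they close (so a half turn about z gives the same grasp; the last joint's range is limited). The gripper opens to 85 mm and grips with 20 to 120 N. Pads are 22 mm wide; open, the fingers measure 114 mm over their backs; the gripper's body (76 mm by 85 mm) begins 54 mm behind the grasp point. The pads swing forward as they close: fully open they stand 13 mm farther back than shut.
Start: joints at [-1.314, 0.13, 1.488, -0, 1.523, -0.085], TCP at [0.201, -0.565, 0.231] pointing down, gripper open.
Joint ranges: [-2.96, 2.96], [-0.89, 2.26], [0.02, 2.5], [-1.34, 4.48], [0, 2.73], [-2.66, 2.66]. Speed limits (rad/s): [2.39, 2.39, 2.79, 3.14, 3.14, 3.14].

### API

Orientations are given as a unit quaternion [w, x, y, z].
In Python, from station import get_obs, grab_frame, finish_job, find_in, masks_of, tcp_to_grasp gives the robot as it stands. The module is installed in compiled form; this text tells all that it offers.
- The arm moves only by the tool apply_moves, never from a script. Its arguments are lists of equal length, an entry for each row: "delta_pos": the shift along the tool's x, y, z in mm, a list of three; "delta_rot": the turn, a rotation vector about the tool's x, y, z in degrees, a list of three; "claw": the opening in per cent of the stroke, from 0 (shut) to 100 (fully open). In form: {"delta_pos": [[x, y, z], ...], "delta_rot": [[ax, ay, az], ...], "claw": [claw, ...]}. A call has exactly 10 rows; each row shifts and turns the commanded pose from where the row before left it, along the tool's axes as they then stand; what a row does not reach is not made up. A row lasts 1/10 s, in which the tool goes at most 50 mm and 8.59 degrees, less where a joint would pass 70% of its speed; a pose out of reach is approached as far as the arm can. A call is refused whole if a number of a shift passes 50 or a number of a turn 8.59, either way. A call with a gripper value outside its range is refused whole. The fingers move at their own pace and stop on an object; "newtons" is the grip in N (left out, the last holds). Time passes only in rows, so rows that do not move let the fingers close, or fill a call up. It gives the time, the measured TCP pose, the force, the opening and the grip force at its end, in the units of the state.
- get_obs(): the state, without advancing time (a new reading comes with each control period).
- grab_frame(name): name is "scene" or "top" or "wrist"; returns a dict with "img" (400x640x3 uint8, red, green, blue), "z_map" (400x640 float32, m along the optical axis (not along the pixel's ray), 0 where there is no reading), "fx", "fy", "cx", "cy" (pixels), "R" (3x3) and "t" (3): a world point X has camera coordinates R X + t. Camera axes: x right, y down, z forward; pixel columns grow to the right and rows downward; lengths in m; the calibration is good to about 2 mm. The wrist camera is an equidistant fisheye: a pixel r from the principal point sees the ray r / f radians off the axis. A picture is of the moment at which its call begins.
- finish_job(): hands the job in; it is judged then, once.
Trained networks look in a picture, given as the dict that the camera call returned (one of the last four; its "shot" number tells which), for a name from the list of things; names that differ only in an ending like _2 or _b are one class to them, and where a whole thing is asked for, a point or a joint stands for the part that bears it (a point fixed in the world has none). Each returns a list of dicts, best first, with "score" (0 to 1); they miss things now and then, are a little off and sometimes report something else, mostly with a low value. They report only what shows in the picture. A call takes as long as a camera call. They do not tell look-alikes from the thing itself.
- find_in(target, picture): "at" ([row, column] in pixels, amid what is visible of it).
- masks_of(target, picture): "pixels" (400x640 bool, what is visible of it) and "at" ([row, column] in pixels, amid what is visible of it).
The state is a dict: "clock": time; "joints": joint angles; "joint_vel": joint speeds; "tau": joint torques, N m; "eef_pos": TCP position; "orientation": TCP orientation; "ft_force": force on the tool from outside, world axes, zero at the start; "ft_torque": the same for the moment, N m; "width": finger opening in m; "finger_force": force on a finger pad.
Only numpy, scipy, OpenCV 4.12 (cv2) and the standard library are available. Lean on these libraries where they do the work, as an engineer would, in place of code of your own. Each camera call takes 0.05 s, during which the arm holds its last target. There are 200 camera calls.

### The job

Keep the dust off the two open samples: take the clean amber jar and the clean clear jar off the slanting pegs of the draining rack and set each one mouth-down, flange on flange, on the sample jar of its own glass, amber on amber and clear on clear. The two flanges must meet all round with their edges lined up; set the glass down gently instead of letting it drop, and do not tip the sample jars or push them about. Leave the green jar on its peg and the two capped bottles where they are.

Things in the scene. Friction and masses are not known exactly. Their poses are not given: they have to be found in the camera images.
- rack: Fixed slate-blue draining rack, 420 mm wide. Its 140 mm panel slopes 25 degrees, low in front (-x), high at the back; three pale pegs 130 mm apart stand square to it (41 mm long, 22 mm thick, round-topped), leaning 25 degrees towards -x, each with a jar over it. Origin on the bench under the panel's middle, 85 mm below the jars' seat (two low ribs); x to the back, y along the pegs, z up.
- amber_jar: Clean loose jar of amber glass, about 0.15 kg: 80 mm high, body 58 mm across, 3.5 mm wall, round the mouth a flat flange 70 mm across, 6 mm thick, bore 51 mm. Starts mouth-down over any one of the rack's pegs, flange flat on two ribs, leaning 25 degrees. Origin at the centre of the mouth in the flange's face; z towards the closed end, so up when mouth-down. 45 mm along its z clears the peg.
- clear_jar: The same jar in clear glass with a frosted whitish flange: same sizes, mass, origin and axes as amber_jar.
- amber_sample: Sample jar of amber glass standing open, mouth-up, on the bench with white lumps in it (fixed to it), loose, about 0.2 kg; same shape: 80 mm high, body 58 mm across, 3.5 mm wall, round the mouth a flat flange 70 mm across, 6 mm thick, bore 51 mm. Origin under the centre of its foot, z up.
- amber_sample_rim (a point): Centre of the mouth of the amber sample jar, level with its flange's upper face, 80 mm above its foot.
- clear_sample: The same sample jar in clear glass with a frosted whitish flange and white lumps in it. Origin under the centre of its foot, z up.
- clear_sample_rim (a point): Centre of the mouth of the clear sample jar, level with its flange's upper face, 80 mm above its foot.
- green_jar: The same jar in opaque green plastic, about 0.07 kg, on the remaining peg; it stays there. Origin at the centre of the mouth, z towards the closed end.
- orange_bottle: Bystander: closed glass bottle with an orange screw cap, 56 mm across, 114 mm high, origin under its foot.
- blue_bottle: Bystander: closed glass bottle with a dark blue screw cap, 56 mm across, 114 mm high, origin under its foot.
There are look-alikes about, which are no part of the job. What is shaped like the amber_sample but pink or yellow is not meant.

How it is judged:
By the outcome, as a careful person would: the job done as asked, in the order asked, and still so for the second after the job is handed in, with the robot touching nothing.
It also fails if it takes over 67 s, if anything falls off the work surface, if the arm or the gripper's body presses on something with over 40 N, if the wrist force passes 120 N, or if a joint passes its speed limit or range.

## Working session

There is one attempt and no reset: what is moved stays moved. The work goes in short steps, Python scripts to look and compute and a tool call to move; the robot and the scene stay as the last step left them, time stands still between calls to the robot, and variables do not carry over. Pictures are saved under pics/ and viewed, at most 10 in all, crops included, and the job is handed in when it is done.

Besides the shell and the picture viewer there is one more tool, called after "Request:" as name(argument=value, ...), one argument or row to a line, values as JSON. apply_moves: Moves the arm, as the interface text tells. Its arguments: {"type":"object","properties":{"delta_pos":{"type":"array","items":{"type":"array","items":{"type":"number"}}},"delta_rot":{"type":"array","items":{"type":"array","items":{"type":"number"}}},"claw":{"type":"array","items":{"type":"number"}},"newtons":{"type":"number"}},"required":["delta_pos","delta_rot","claw"]}

```bash
mkdir -p pics; cat > h.py <<'E'
import numpy as np, cv2, pickle
from station import *
def world(f,r,c,z=None):
    r=np.asarray(r,float);c=np.asarray(c,float)
    if z is None: z=f["z_map"][r.astype(int),c.astype(int)]
    p=np.stack([(c-f["cx"])/f["fx"]*z,(r-f["cy"])/f["fy"]*z,z],-1)
    return (p-f["t"])@f["R"]
def pix(f,X):
    p=np.atleast_2d(X)@f["R"].T+f["t"]
    return np.stack([p[:,1]/p[:,2]*f["fy"]+f["cy"],p[:,0]/p[:,2]*f["fx"]+f["cx"]],-1)
E
python3 - <<'E'
from h import *
print(get_obs(), tcp_to_grasp)
ims=[]
for n in("scene","top"):
    f=grab_frame(n); pickle.dump(f,open(n+".pkl","wb"))
    cv2.imwrite(f"pics/{n}0.png",f["img"][:,:,::-1])
    for t in("rack","amber_jar","clear_jar","amber_sample","clear_sample","green_jar","orange_bottle","blue_bottle"):
        for m in masks_of(t,f)[:4]:
            rr,cc=np.nonzero(m["pixels"]); w=world(f,rr,cc); z=f["z_map"][rr,cc]; w=w[z>0]
            print(n,t,round(m["score"],2),np.round(m["at"]),len(rr),np.round(np.median(w,0),3) if len(w) else None,np.round(np.percentile(w[:,2],98),3) if len(w) else None)
E
```

```text
{'clock': 0.0, 'joints': array([-1.31441580e+00,  1.31168193e-01,  1.48931791e+00,  1.67600643e-05,
        1.52299926e+00, -8.53992254e-02]), 'joint_vel': array([-0.00275747, -0.00117138, -0.0005434 ,  0.00123078,  0.00191939,
       -0.00056432]), 'tau': array([-1.71517542e-03, -5.69412911e+01, -5.00544047e+01, -3.08873323e-04,
        1.50652259e-02, -5.15261979e-05]), 'eef_pos': array([ 0.20098173, -0.56473605,  0.23021903]), 'orientation': array([-9.43612567e-04,  9.85433454e-01,  1.70058849e-01, -7.24663966e-05]), 'ft_force': array([0.92274896, 0.26239301, 0.22576521]), 'ft_torque': array([ 0.0170918 ,  0.01572429, -0.01514978]), 'finger_force': 0.0, 'width': 0.08517552666896361} 0.0187
scene rack 0.74 [248. 439.] 7089 [0.578 0.297 0.081] 0.111
scene amber_jar 0.84 [224. 436.] 1430 [0.577 0.278 0.133] 0.166
scene clear_jar 0.59 [226. 505.] 1495 [0.521 0.392 0.132] 0.166
scene amber_sample 0.96 [190. 304.] 1012 [ 0.556 -0.039  0.056] 0.081
scene amber_sample 0.92 [150. 234.] 867 [ 0.525 -0.271  0.057] 0.081
scene amber_sample 0.66 [171. 263.] 932 [ 0.546 -0.154  0.056] 0.081
sce
[... 479 characters left out ...]
 [197. 201.] 757 [0.555 0.263 0.153] 0.167
top clear_jar 0.87 [223. 154.] 861 [0.5   0.376 0.151] 0.167
top amber_sample 0.78 [209. 331.] 520 [ 0.545 -0.049  0.045] 0.082
top amber_sample 0.64 [223. 424.] 659 [ 0.513 -0.29   0.052] 0.082
top amber_sample 0.62 [212. 377.] 628 [ 0.533 -0.169  0.051] 0.082
top amber_sample 0.61 [258. 371.] 632 [ 0.417 -0.147  0.061] 0.082
top clear_sample 0.91 [215. 470.] 686 [ 0.524 -0.406  0.056] 0.082
top clear_sample 0.62 [214. 380.] 608 [ 0.533 -0.17   0.061] 0.082
top green_jar 0.83 [175. 250.] 714 [0.61  0.149 0.153] 0.167
top orange_bottle 0.91 [155. 462.] 691 [ 0.672 -0.386  0.109] 0.117
top blue_bottle 0.63 [160. 375.] 637 [ 0.663 -0.149  0.112] 0.117
```

```bash
python3 - <<'E'
import pickle,cv2
s=pickle.load(open("scene.pkl","rb"))["img"][110:290,110:560];t=pickle.load(open("top.pkl","rb"))["img"][130:290,110:510]
a=cv2.resize(s,(800,320),interpolation=3);b=cv2.resize(t,(700,280),interpolation=3)
b=cv2.copyMakeBorder(b,0,0,0,100,0)
cv2.imwrite("pics/both.png",cv2.vconcat([a,b])[:,:,::-1])
E
```

```text
(no output)
```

View pics/both.png

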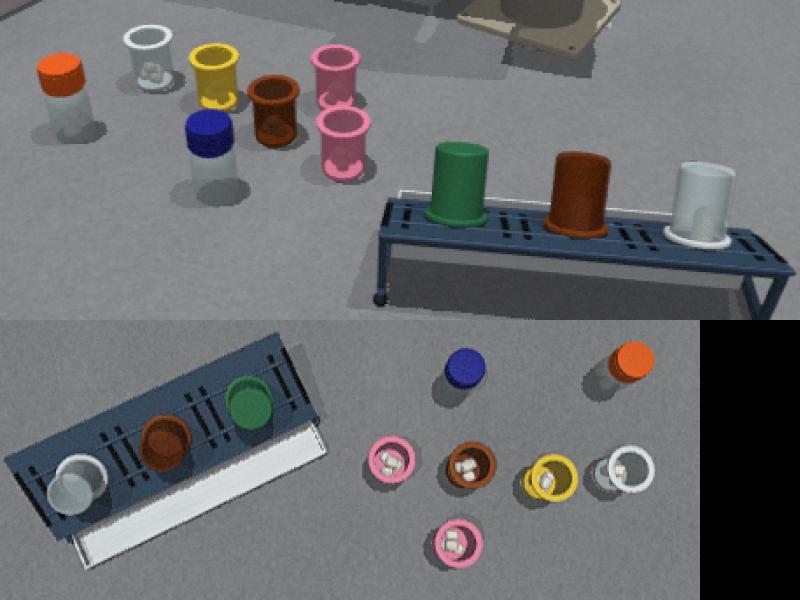

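Top view: the amber sample is the brown jar at top px (213,378). Its look-alikes are yellow at (223,424) and pink at (209,331) and (258,371). The clear sample is at (215,470). On the rack, the amber jar is in the middle at (197,201), the clear jar at the left end at (223,154), and the green jar stays.

```bash
python3 - <<'E'
from h import *
from scipy.optimize import least_squares
F={n:pickle.load(open(n+".pkl","rb")) for n in("scene","top")}
rr,cc=np.mgrid[0:400,0:640]
def cloud(f):
    return world(f,rr,cc,f["z_map"])[f["z_map"]>0]
def circ(p,r):
    return least_squares(lambda q:np.hypot(*(p[:,:2]-q).T)-r,p[:,:2].mean(0),loss="soft_l1",f_scale=.002).x
for n,f in F.items():
    P=cloud(f)
    # rim: flange annulus mean r 30.25
    for nm,g in(("amber_s",(.533,-.165)),("clear_s",(.527,-.39))):
        g=np.array(g)
        for _ in range(5):
            d=np.hypot(*(P[:,:2]-g).T); q=P[(d<.042)&(abs(P[:,2]-.08)<.004)]
            # maximise inside annulus
            s=least_squares(lambda c:np.clip(abs(np.hypot(*(q[:,:2]-c).T)-.03025)-.0047,0,.004),g).x; g=s
        print(n,nm,np.round(g,4),np.median(q[:,2]).round(4),len(q))
    m=masks_of  # rack plane
    c0=np.array([.555,.263]); u=np.array([.5-.61,.376-.149]);u/=np.linalg.norm(u)
    d=P[:,:2]-c0; a=d@u; b=d@np.array([u[1],-u[0]])
    q=P[(abs(a)<.2)&(abs(b)<.09)&(P[:,2]>.03)&(P[:,2]<.12)]
    best=(0,)
    rng=np.random.default_rng(0)
    for _ in range(500):
        t=q[rng.choice(len(q),3,False)]; nn=np.cross(t[1]-t[0],t[2]-t[0]); L=np.linalg.norm(nn)
        if L<1e-6: continue
        nn/=L; nn*=np.sign(nn[2])
        if not .85<nn[2]<.95: continue
        k=abs((q-t[0])@nn)<.002
        if k.sum()>best[0]: best=(k.sum(),k)
    w=q[best[1]]; c=w.mean(0); nn=np.linalg.svd(w-c,full_matrices=False)[2][2]; nn*=np.sign(nn[2])
    print(n,"plane",nn.round(4),np.degrees(np.arccos(nn[2])).round(1),"az",np.degrees(np.arctan2(nn[1],nn[0])).round(1),c.round(4),best[0],len(q))
E
```

```text
scene amber_s [ 0.5335 -0.1614] 0.0789 226
scene clear_s [ 0.5258 -0.394 ] 0.079 176
scene plane [-0.3765 -0.1818  0.9084] 24.7 az -154.2 [0.5969 0.2818 0.0916] 3145 5668
top amber_s [ 0.5308 -0.1646] 0.0796 271
top clear_s [ 0.5237 -0.3972] 0.0795 281
top plane [-0.3799 -0.1839  0.9065] 25.0 az -154.2 [0.5813 0.2719 0.0844] 4805 7062
```

```bash
cat >> h.py <<'E'
from scipy.optimize import least_squares
from scipy.spatial.transform import Rotation as Rn
yaw=np.radians(25.8)
N=np.array([-np.sin(np.radians(25))*np.cos(yaw),-np.sin(np.radians(25))*np.sin(yaw),np.cos(np.radians(25))])
E2=np.array([-np.sin(yaw),np.cos(yaw),0]); E1=np.cross(E2,N)   # uphill
E
python3 - <<'E'
from h import *
F={n:pickle.load(open(n+".pkl","rb")) for n in("scene","top")}
B=np.stack([E1,E2,N],1)
rr,cc=np.mgrid[0:400,0:640]
for n,f in F.items():
    P=world(f,rr,cc,f["z_map"])[f["z_map"]>0]
    for nm,g in(("amber",(.575,.275,.12)),("clear",(.52,.39,.12)),("green",(.63,.16,.12))):
        L=(P-np.array(g))@B   # local
        k=(np.hypot(L[:,0],L[:,1])<.07)&(L[:,2]>-.08)&(L[:,2]<.08)
        L=L[k]
        top=L[(np.hypot(L[:,0],L[:,1])<.045)]; h=np.percentile(top[:,2],99)
        t=L[abs(L[:,2]-h)<.004]
        q=L[(L[:,2]<h-.008)&(L[:,2]>h-.066)]
        q=q[np.hypot(*(q[:,:2]-t[:,:2].mean(0)).T)<.036]
        s=least_squares(lambda c:np.hypot(*(q[:,:2]-c).T)-.029,t[:,:2].mean(0),loss="soft_l1",f_scale=.0015)
        ht=np.median(t[:,2])
        top3=np.array(g)+B@np.array([*s.x,ht]); m=top3-.08*N
        print(n,nm,"mouth",m.round(4),"topz",top3.round(4),len(q),"res",np.median(abs(np.hypot(*(q[:,:2]-s.x).T)-.029)).round(4),"disc",(t[:,:2].mean(0)-s.x).round(4))
E
```

```text
scene amber mouth [0.573  0.2797 0.084 ] topz [0.5426 0.2649 0.1565] 919 res 0.0008 disc [ 0.0083 -0.0013]
scene clear mouth [0.5164 0.3967 0.0839] topz [0.4859 0.382  0.1564] 973 res 0.0008 disc [ 0.0081 -0.0021]
scene green mouth [0.6296 0.1626 0.084 ] topz [0.5992 0.1479 0.1565] 876 res 0.0007 disc [ 0.0086 -0.0002]
top amber mouth [0.5718 0.278  0.0847] topz [0.5413 0.2632 0.1572] 134 res 0.0002 disc [ 0.0005 -0.0006]
top clear mouth [0.5151 0.3951 0.0848] topz [0.4847 0.3804 0.1573] 200 res 0.0003 disc [ 0.0011 -0.0007]
top green mouth [0.6283 0.1608 0.0849] topz [0.5978 0.1461 0.1574] 83 res 0.0001 disc [ 0.0002 -0.0002]
```

```bash
cat >> h.py <<'E'
from scipy.linalg import logm,expm
A=np.array([.5724,.2788,.0845]); C=np.array([.5157,.3959,.0845])
RG=np.stack([E2,E1,-N],1)           # grasp orientation (cols x,y,z)
def Rdown(az):                       # tool down, tool y at azimuth az deg
    a=np.radians(az); y=np.array([np.cos(a),np.sin(a),0]); z=np.array([0,0,-1.]); return np.stack([np.cross(y,z),y,z],1)
def T(R,p):
    M=np.eye(4);M[:3,:3]=R;M[:3,3]=p;return M
def now():
    o=get_obs();q=o["orientation"];return T(Rn.from_quat(q[[1,2,3,0]]).as_matrix(),o["eef_pos"])
def plan(Tt,n,T0=None,show=True):
    T0=now() if T0 is None else T0
    S=expm(np.real(logm(np.linalg.inv(T0)@Tt))/n)
    dp=S[:3,3]*1000; dr=np.degrees(Rn.from_matrix(S[:3,:3]).as_rotvec())
    print("rows",n,"dp",dp.round(2),"dr",dr.round(3))
    if show:
        M=T0.copy()
        for i in range(n):
            M=M@S
            if i%max(1,n//6)==0: print("   ",M[:3,3].round(3))
E
python3 - <<'E'
from h import *
plan(T(RG,A+.12*N),30)
E
```

```text
rows 30 dp [32.87 -2.02  3.06] dr [-0.627  0.698 -3.151]
    [ 0.231 -0.552  0.228]
    [ 0.37  -0.464  0.218]
    [ 0.481 -0.342  0.214]
    [ 0.554 -0.194  0.213]
    [ 0.584 -0.032  0.211]
    [0.57  0.132 0.204]
```

```bash
python3 - <<'E'
from h import *
plan(T(RG,A+.17*N),30)
E
```

```text
rows 30 dp [32.47 -2.21  1.43] dr [-0.627  0.698 -3.151]
    [ 0.231 -0.552  0.23 ]
    [ 0.367 -0.464  0.228]
    [ 0.475 -0.342  0.231]
    [ 0.544 -0.196  0.238]
    [ 0.571 -0.036  0.243]
    [0.553 0.126 0.244]
```

Request:
apply_moves(
  delta_pos=[
    [32.5, -2.2, 1.4],
    [32.5, -2.2, 1.4],
    [32.5, -2.2, 1.4],
    [32.5, -2.2, 1.4],
    [32.5, -2.2, 1.4],
    [32.5, -2.2, 1.4],
    [32.5, -2.2, 1.4],
    [32.5, -2.2, 1.4],
    [32.5, -2.2, 1.4],
    [32.5, -2.2, 1.4],
  ],
  delta_rot=[
    [-0.63, 0.7, -3.15],
    [-0.63, 0.7, -3.15],
    [-0.63, 0.7, -3.15],
    [-0.63, 0.7, -3.15],
    [-0.63, 0.7, -3.15],
    [-0.63, 0.7, -3.15],
    [-0.63, 0.7, -3.15],
    [-0.63, 0.7, -3.15],
    [-0.63, 0.7, -3.15],
    [-0.63, 0.7, -3.15],
  ],
  claw=[100, 100, 100, 100, 100, 100, 100, 100, 100, 100],
)

```text
clock: 1.9
eef_pos: [0.457, -0.3679, 0.2308]
orientation: [0.043, 0.899, 0.431, 0.069]
ft_force: [-0.1, -0.1, 0.9]
width: 0.0854
finger_force: 0.0
```

Request:
apply_moves(
  delta_pos=[
    [32.5, -2.2, 1.4],
    [32.5, -2.2, 1.4],
    [32.5, -2.2, 1.4],
    [32.5, -2.2, 1.4],
    [32.5, -2.2, 1.4],
    [32.5, -2.2, 1.4],
    [32.5, -2.2, 1.4],
    [32.5, -2.2, 1.4],
    [32.5, -2.2, 1.4],
    [32.5, -2.2, 1.4],
  ],
  delta_rot=[
    [-0.63, 0.7, -3.15],
    [-0.63, 0.7, -3.15],
    [-0.63, 0.7, -3.15],
    [-0.63, 0.7, -3.15],
    [-0.63, 0.7, -3.15],
    [-0.63, 0.7, -3.15],
    [-0.63, 0.7, -3.15],
    [-0.63, 0.7, -3.15],
    [-0.63, 0.7, -3.15],
    [-0.63, 0.7, -3.15],
  ],
  claw=[100, 100, 100, 100, 100, 100, 100, 100, 100, 100],
)

```text
clock: 2.9
eef_pos: [0.5699, -0.0666, 0.2432]
orientation: [0.083, 0.738, 0.656, 0.132]
ft_force: [0.0, -0.2, -0.5]
width: 0.0858
finger_force: 0.0
```

```bash
python3 - <<'E'
from h import *
print(now().round(3)); plan(T(RG,A+.17*N),10,show=False)
f=grab_frame("wrist"); cv2.imwrite("pics/w1.png",f["img"][:,:,::-1]); print(f["t"],f["R"],f["fx"])
E
```

```text
[[ 0.104  0.947  0.304  0.57 ]
 [ 0.991 -0.125  0.05  -0.067]
 [ 0.086  0.296 -0.951  0.243]
 [ 0.     0.     0.     1.   ]]
rows 10 dp [32.32 -2.28  1.48] dr [-0.615  0.699 -3.138]
[-0.61856212  0.02585804  0.22501113] [[ 0.94684307 -0.12553675  0.29619034]
 [-0.19800879 -0.95306596  0.22903666]
 [ 0.25353641 -0.27551006 -0.92726129]] 309.70691628693146
```

Request:
apply_moves(
  delta_pos=[
    [32.3, -2.3, 1.5],
    [32.3, -2.3, 1.5],
    [32.3, -2.3, 1.5],
    [32.3, -2.3, 1.5],
    [32.3, -2.3, 1.5],
    [32.3, -2.3, 1.5],
    [32.3, -2.3, 1.5],
    [32.3, -2.3, 1.5],
    [32.3, -2.3, 1.5],
    [32.3, -2.3, 1.5],
  ],
  delta_rot=[
    [-0.62, 0.7, -3.14],
    [-0.62, 0.7, -3.14],
    [-0.62, 0.7, -3.14],
    [-0.62, 0.7, -3.14],
    [-0.62, 0.7, -3.14],
    [-0.62, 0.7, -3.14],
    [-0.62, 0.7, -3.14],
    [-0.62, 0.7, -3.14],
    [-0.62, 0.7, -3.14],
    [-0.62, 0.7, -3.14],
  ],
  claw=[100, 100, 100, 100, 100, 100, 100, 100, 100, 100],
)

```text
clock: 3.95
eef_pos: [0.5077, 0.2472, 0.2384]
orientation: [0.115, 0.519, 0.827, 0.184]
ft_force: [1.4, -0.1, -0.4]
width: 0.0853
finger_force: 0.0
```

```bash
python3 - <<'E'
from h import *
print((now()-T(RG,A+.17*N)).round(4)); plan(T(RG,A+.07*N),10); plan(T(RG,A+.023*N),10)
f=grab_frame("wrist"); cv2.imwrite("pics/w1.png",f["img"][:,:,::-1])
E
```

```text
[[ 0.     -0.0004  0.0008 -0.    ]
 [ 0.     -0.0002  0.0004 -0.0004]
 [-0.      0.0009  0.0004 -0.0001]
 [ 0.      0.      0.      0.    ]]
rows 10 dp [ 0.03  0.02 10.  ] dr [ 0.006  0.    -0.   ]
    [0.511 0.249 0.229]
    [0.515 0.251 0.22 ]
    [0.519 0.253 0.211]
    [0.523 0.255 0.202]
    [0.527 0.257 0.193]
    [0.531 0.258 0.184]
    [0.534 0.26  0.175]
    [0.538 0.262 0.166]
    [0.542 0.264 0.157]
    [0.546 0.266 0.148]
rows 10 dp [3.00e-02 1.00e-02 1.47e+01] dr [ 0.006  0.    -0.   ]
    [0.513 0.25  0.225]
    [0.519 0.253 0.212]
    [0.524 0.255 0.199]
    [0.53  0.258 0.185]
    [0.536 0.261 0.172]
    [0.541 0.264 0.159]
    [0.547 0.266 0.145]
    [0.552 0.269 0.132]
    [0.558 0.272 0.119]
    [0.564 0.275 0.105]
```

View pics/w1.png

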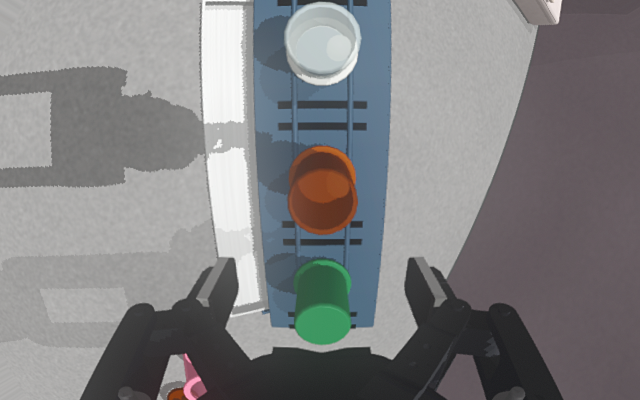

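The wrist view shows the amber jar at (190,322), centred between the finger tips at columns 235 and 408. Clear is at (45,322) and green at (300,322). I'll descend along the peg axis.

Request:
apply_moves(
  delta_pos=[
    [0, 0, 16],
    [0, 0, 18],
    [0, 0, 18],
    [0, 0, 18],
    [0, 0, 18],
    [0, 0, 18],
    [0, 0, 16],
    [0, 0, 12],
    [0, 0, 8],
    [0, 0, 5],
  ],
  delta_rot=[
    [0, 0, 0],
    [0, 0, 0],
    [0, 0, 0],
    [0, 0, 0],
    [0, 0, 0],
    [0, 0, 0],
    [0, 0, 0],
    [0, 0, 0],
    [0, 0, 0],
    [0, 0, 0],
  ],
  claw=[100, 100, 100, 100, 100, 100, 100, 100, 100, 100],
)

```text
clock: 5.0
eef_pos: [0.5642, 0.273, 0.1044]
orientation: [0.115, 0.52, 0.827, 0.183]
ft_force: [0.1, -0.4, -1.1]
width: 0.0856
finger_force: 0.0
```

Request:
apply_moves(
  delta_pos=[
    [0, 0, 0],
    [0, 0, 0],
    [0, 0, 0],
    [0, 0, 0],
    [0, 0, 0],
    [0, 0, 0],
    [0, 0, 0],
    [0, 0, 0],
    [0, 0, 0],
    [0, 0, 0],
  ],
  delta_rot=[
    [0, 0, 0],
    [0, 0, 0],
    [0, 0, 0],
    [0, 0, 0],
    [0, 0, 0],
    [0, 0, 0],
    [0, 0, 0],
    [0, 0, 0],
    [0, 0, 0],
    [0, 0, 0],
  ],
  claw=[80, 75, 70, 66, 62, 58, 55, 50, 45, 45],
  newtons=30,
)

```text
clock: 6.0
eef_pos: [0.5648, 0.2734, 0.1062]
orientation: [0.116, 0.519, 0.826, 0.184]
ft_force: [-3.0, 0.1, 6.4]
width: 0.0606
finger_force: 33.0
```

```bash
python3 - <<'E'
from h import *
o=get_obs();print(o["width"],o["finger_force"],o["ft_force"]); print((now()-T(RG,A+.023*N))[:3,3].round(4))
E
```

```text
0.06057006788539209 32.99074698239565 [-3.01468581  0.07442345  6.4408767 ]
[ 0.0011 -0.0012  0.0009]
```

Request:
apply_moves(
  delta_pos=[
    [0, 0, -4],
    [0, 0, -8],
    [0, 0, -14],
    [0, 0, -18],
    [0, 0, -20],
    [0, 0, -20],
    [0, 0, -20],
    [0, 0, -20],
    [0, 0, -16],
    [0, 0, -10],
  ],
  delta_rot=[
    [0, 0, 0],
    [0, 0, 0],
    [0, 0, 0],
    [0, 0, 0],
    [0, 0, 0],
    [0, 0, 0],
    [0, 0, 0],
    [0, 0, 0],
    [0, 0, 0],
    [0, 0, 0],
  ],
  claw=[45, 45, 45, 45, 45, 45, 45, 45, 45, 45],
)

```text
clock: 7.0
eef_pos: [0.5065, 0.2454, 0.2417]
orientation: [0.115, 0.52, 0.827, 0.183]
ft_force: [-0.1, -0.2, -2.8]
width: 0.0609
finger_force: 36.0
```

```bash
python3 - <<'E'
from h import *
o=get_obs();print(o["width"],o["finger_force"],o["ft_force"]); 
plan(T(Rdown(-17),[.532,-.163,.08+.08+.023]),20)
E
```

```text
0.060944531825247804 35.9878471121192 [-0.13499766 -0.17829103 -2.84292124]
rows 20 dp [-21.07  -1.2    2.16] dr [ 1.191 -0.467  2.1  ]
    [0.515 0.226 0.239]
    [0.538 0.167 0.231]
    [0.553 0.106 0.222]
    [0.561 0.044 0.212]
    [ 0.561 -0.019  0.202]
    [ 0.553 -0.082  0.193]
    [ 0.539 -0.143  0.185]
```

Request:
apply_moves(
  delta_pos=[
    [-21, -1.2, 2.2],
    [-21, -1.2, 2.2],
    [-21, -1.2, 2.2],
    [-21, -1.2, 2.2],
    [-21, -1.2, 2.2],
    [-21, -1.2, 2.2],
    [-21, -1.2, 2.2],
    [-21, -1.2, 2.2],
    [-21, -1.2, 2.2],
    [-21, -1.2, 2.2],
  ],
  delta_rot=[
    [1.2, -0.47, 2.1],
    [1.2, -0.47, 2.1],
    [1.2, -0.47, 2.1],
    [1.2, -0.47, 2.1],
    [1.2, -0.47, 2.1],
    [1.2, -0.47, 2.1],
    [1.2, -0.47, 2.1],
    [1.2, -0.47, 2.1],
    [1.2, -0.47, 2.1],
    [1.2, -0.47, 2.1],
  ],
  claw=[45, 45, 45, 45, 45, 45, 45, 45, 45, 45],
)

```text
clock: 8.0
eef_pos: [0.5604, 0.0439, 0.2097]
orientation: [0.058, 0.678, 0.727, 0.092]
ft_force: [0.6, -0.5, -1.8]
width: 0.0602
finger_force: 36.0
```

Request:
apply_moves(
  delta_pos=[
    [-21, -1.2, 2.2],
    [-21, -1.2, 2.2],
    [-21, -1.2, 2.2],
    [-21, -1.2, 2.2],
    [-21, -1.2, 2.2],
    [-21, -1.2, 2.2],
    [-21, -1.2, 2.2],
    [-21, -1.2, 2.2],
    [-21, -1.2, 2.2],
    [-21, -1.2, 2.2],
  ],
  delta_rot=[
    [1.2, -0.47, 2.1],
    [1.2, -0.47, 2.1],
    [1.2, -0.47, 2.1],
    [1.2, -0.47, 2.1],
    [1.2, -0.47, 2.1],
    [1.2, -0.47, 2.1],
    [1.2, -0.47, 2.1],
    [1.2, -0.47, 2.1],
    [1.2, -0.47, 2.1],
    [1.2, -0.47, 2.1],
  ],
  claw=[45, 45, 45, 45, 45, 45, 45, 45, 45, 45],
)

```text
clock: 9.0
eef_pos: [0.5316, -0.162, 0.1807]
orientation: [-0.001, 0.804, 0.594, -0.002]
ft_force: [-0.3, 0.4, -1.6]
width: 0.0606
finger_force: 36.0
```

```bash
python3 - <<'E'
from h import *
o=get_obs();print(o["width"],o["finger_force"],o["ft_force"],o["joints"].round(2)); 
plan(T(Rdown(-17),[.532,-.163,.08+.04+.023]),10,show=False)
E
```

```text
0.06055900908695428 35.96940256655216 [-0.30945195  0.41480487 -1.64204279] [-0.39  0.05  1.67 -0.    1.43 -0.09]
rows 10 dp [-0.08  0.08  3.77] dr [-0.029  0.013 -0.01 ]
```

Request:
apply_moves(
  delta_pos=[
    [0, 0, 6],
    [0, 0, 8],
    [0, 0, 8],
    [0, 0, 8],
    [0, 0, 6],
    [0, 0, 2],
    [0, 0, 0],
    [0, 0, 0],
    [0, 0, 0],
    [0, 0, 0],
  ],
  delta_rot=[
    [-0.29, 0.13, 0],
    [0, 0, 0],
    [0, 0, 0],
    [0, 0, 0],
    [0, 0, 0],
    [0, 0, 0],
    [0, 0, 0],
    [0, 0, 0],
    [0, 0, 0],
    [0, 0, 0],
  ],
  claw=[45, 45, 45, 45, 45, 45, 45, 45, 45, 45],
)

```text
clock: 10.0
eef_pos: [0.5327, -0.1616, 0.1442]
orientation: [0.001, 0.804, 0.595, 0.001]
ft_force: [-1.0, -0.5, -1.6]
width: 0.0608
finger_force: 36.0
```

```bash
python3 - <<'E'
from h import *
print(now().round(4))
for n in("scene","top"):
    f=grab_frame(n); pickle.dump(f,open(n+"1.pkl","wb"))
f=pickle.load(open("scene1.pkl","rb"));g=pickle.load(open("top1.pkl","rb"))
def crop(f,X,w=70):
    r,c=pix(f,X)[0].astype(int); print(r,c); return cv2.resize(f["img"][r-w:r+w,c-w:c+w],(400,400),interpolation=3)
X=np.array([.532,-.163,.12])
cv2.imwrite("pics/h1.png",cv2.hconcat([crop(f,X),crop(g,X)])[:,:,::-1])
E
```

```text
[[ 2.927e-01  9.562e-01  3.200e-03  5.327e-01]
 [ 9.562e-01 -2.927e-01 -9.000e-04 -1.616e-01]
 [ 1.000e-04  3.300e-03 -1.000e+00  1.442e-01]
 [ 0.000e+00  0.000e+00  0.000e+00  1.000e+00]]
144 262
210 382
```

View pics/h1.png

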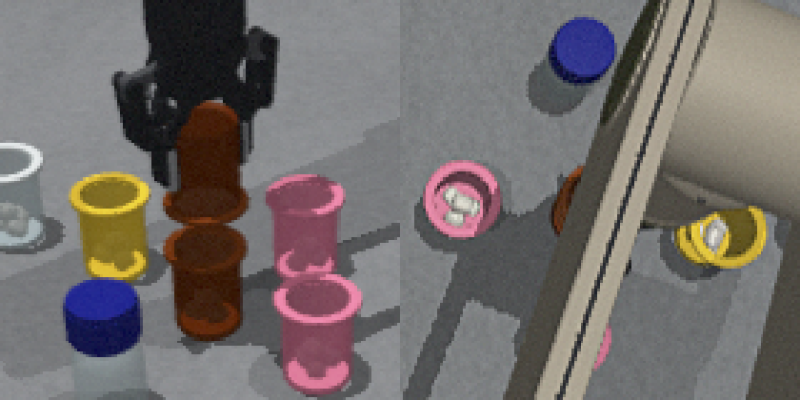

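```bash
cat >> h.py <<'E'
rr,cc=np.mgrid[0:400,0:640]
def cyl(P,g,z0,z1,r,tilt=False,fs=.001):
    k=(np.hypot(*(P[:,:2]-g).T)<r+.006)&(P[:,2]>z0)&(P[:,2]<z1); q=P[k]; zm=(z0+z1)/2
    def f(v):
        c=v[:2]+(np.outer(q[:,2]-zm,v[2:]) if tilt else 0)
        return np.hypot(*(q[:,:2]-c).T)-r
    s=least_squares(f,np.r_[g,[0,0] if tilt else []],loss="soft_l1",f_scale=fs)
    return s.x.round(4),len(q),np.median(abs(f(s.x))).round(4)
E
python3 - <<'E'
from h import *
f=pickle.load(open("scene1.pkl","rb")); P=world(f,rr,cc,f["z_map"])[f["z_map"]>0]
g=np.array([.533,-.162])
k=np.hypot(*(P[:,:2]-g).T)<.037; print(np.histogram(P[k][:,2],np.arange(0,.21,.006)))
print("sample body",cyl(P,g,.012,.068,.029), cyl(P,g,.012,.068,.029,True))
print("sample flange",cyl(P,g,.0745,.0785,.035))
for a,b in((.133,.185),(.14,.17),(.13,.195)): print("held body",cyl(P,g,a,b,.029),cyl(P,g,a,b,.029,True))
for a in(.116,.118,.12,.122,.124): print("flange",a,cyl(P,g,a,a+.003,.035))
E
```

```text
(array([ 69,  48,  44,  53,  48,  42,  48,  62,  81,  75,  87,  75,  94,
       159,   0,   0,   0,   0,   0,   2,  71,  97,  54,  54,  49,  65,
        52,  63,  63,  61,  68,  57,  76, 214]), array([0.   , 0.006, 0.012, 0.018, 0.024, 0.03 , 0.036, 0.042, 0.048,
       0.054, 0.06 , 0.066, 0.072, 0.078, 0.084, 0.09 , 0.096, 0.102,
       0.108, 0.114, 0.12 , 0.126, 0.132, 0.138, 0.144, 0.15 , 0.156,
       0.162, 0.168, 0.174, 0.18 , 0.186, 0.192, 0.198, 0.204]))
sample body (array([ 0.5325, -0.1628]), 568, np.float64(0.0013)) (array([ 0.5325, -0.1628,  0.0387,  0.027 ]), 568, np.float64(0.0013))
sample flange (array([ 0.5352, -0.1617]), 104, np.float64(0.0047))
held body (array([ 0.5323, -0.1595]), 473, np.float64(0.0011)) (array([ 0.5323, -0.1595,  0.0067, -0.011 ]), 473, np.float64(0.0011))
held body (array([ 0.5323, -0.1594]), 265, np.float64(0.0012)) (array([ 0.5323, -0.1594,  0.0027, -0.0072]), 265, np.float64(0.0012))
held body (array([ 0.5322, -0.1595]), 603, np.float64(0.001)) (array([ 0.5323, -0.1595,  0.0034, -0.0066]), 603, np.float64(0.001))
flange 0.116 (array([ 0.533, -0.162]), 0, np.float64(nan))
flange 0.118 (array([ 0.5318, -0.1611]), 6, np.float64(0.0007))
flange 0.12 (array([ 0.5314, -0.1598]), 18, np.float64(0.0004))
flange 0.122 (array([ 0.5317, -0.1596]), 39, np.float64(0.0009))
flange 0.124 (array([ 0.5306, -0.1608]), 88, np.float64(0.0021))
  return _methods._mean(a, axis=axis, dtype=dtype,
  ret = ret.dtype.type(ret / rcount)
```

```bash
python3 - <<'E'
from h import *
f=grab_frame("wrist"); pickle.dump(f,open("w2.pkl","wb"))
X=np.array([[.532,-.163,.08]]); p=(X@f["R"].T+f["t"])[0]; print(p)
th=np.arctan2(np.hypot(*p[:2]),p[2]); d=p[:2]/np.hypot(*p[:2])*th; print(f["cy"]+d[1]*f["fy"],f["cx"]+d[0]*f["fx"])
cv2.imwrite("pics/w2.png",cv2.resize(f["img"][100:400,120:520],(800,600),interpolation=3)[:,:,::-1])
E
```

```text
[0.00107239 0.01278843 0.22287288]
216.1104573920688 322.58781283583136
```

View pics/w2.png

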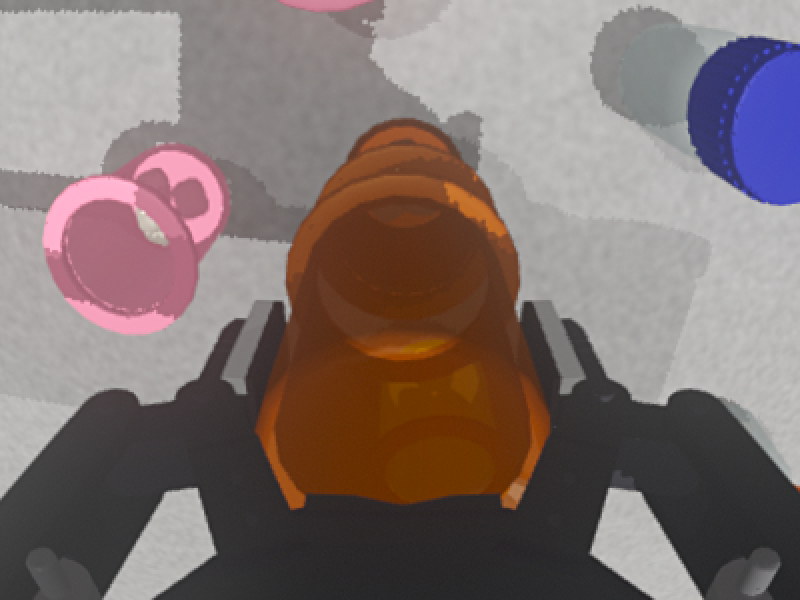

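```bash
cat >> h.py <<'E'
from scipy.optimize import minimize
a_=np.linspace(0,2*np.pi,73)
def wp(f,X):
    p=X@f["R"].T+f["t"]; r=np.hypot(p[:,0],p[:,1]); k=np.arctan2(r,p[:,2])/r
    return np.stack([f["cx"]+p[:,0]*k*f["fx"],f["cy"]+p[:,1]*k*f["fy"]],-1)
def sp(f,X): return pix(f,X)[:,::-1]
def ring(c,z,r): return np.stack([c[0]+r*np.cos(a_),c[1]+r*np.sin(a_),np.full(73,z)],-1)
def render(f,proj,parts,U=8):
    m=np.zeros((400*2,640*2),np.uint8)
    for P in parts:
        h=cv2.convexHull(((proj(f,P)+.5)*2*256-128).astype(np.int32)); cv2.fillConvexPoly(m,h,255,cv2.LINE_AA,8)
    return cv2.resize(m,(640,400),interpolation=cv2.INTER_AREA)/255.
def parts(v):
    s,h,m=v[:2],v[2:4],v[4]
    return [np.r_[ring(s,0,.029),ring(s,.074,.029)],np.r_[ring(s,.074,.035),ring(s,.08,.035)],np.r_[ring(h,m,.035),ring(h,m+.006,.035)],np.r_[ring(h,m,.029),ring(h,m+.05,.029)]]
def fit(f,proj,M,roi,v0,step=.003):
    r0,r1,c0,c1=roi; s=np.array([1,1,1,1,1.])
    cost=lambda v:abs(render(f,proj,parts(v))-M)[r0:r1,c0:c1].sum()
    sim=np.vstack([v0]+[v0+step*e for e in np.eye(5)])
    o=minimize(cost,v0,method="Nelder-Mead",options=dict(initial_simplex=sim,maxiter=400,xatol=5e-5,fatol=.05))
    return o.x,o.fun
E
python3 - <<'E'
from h import *
f=pickle.load(open("w2.pkl","rb"))
hsv=cv2.cvtColor(f["img"],cv2.COLOR_RGB2HSV); M=((hsv[...,1]>140)&((hsv[...,0]<25)))*1.
roi=(150,248,240,400)
v0=np.array([.532,-.163,.5327,-.1616,.121])
for st in(.003,-.004):
    v,c=fit(f,wp,M,roi,v0,st); print(v.round(4),c,"held-sample mm",((v[2:4]-v[:2])*1e3).round(1))
img=f["img"].copy()
for P,col in zip(parts(v)[:3],((0,255,0),(0,255,255),(255,255,0))):
    cv2.polylines(img,[cv2.convexHull((wp(f,P)*256).astype(np.int32))],True,col,1,cv2.LINE_AA,8)
cv2.imwrite("pics/w2b.png",cv2.resize(img[150:270,240:400],(800,600),interpolation=2)[:,:,::-1])
E
```

```text
[ 0.5294 -0.1698  0.5304 -0.1636  0.1138] 210.3529411764706 held-sample mm [1.  6.1]
[ 0.5295 -0.1698  0.5304 -0.1635  0.1139] 210.67450980392158 held-sample mm [0.9 6.3]
```

View pics/w2b.png

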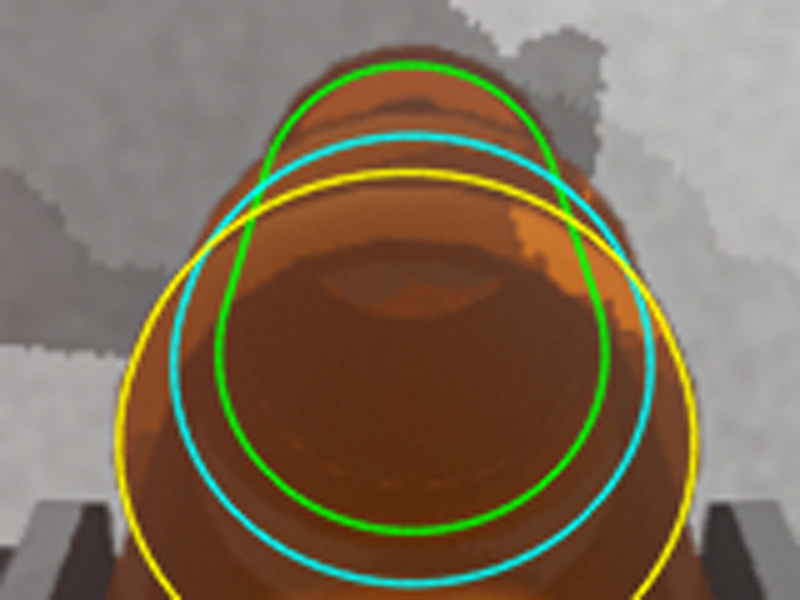

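```bash
python3 - <<'E'
from h import *
f=pickle.load(open("w2.pkl","rb"))
d=f["img"][...,0].astype(float)-f["img"][...,2]; M=np.clip((d-5)/50,0,1)
M=(d>25)*1.
roi=(150,248,240,400)
v0=np.array([.532,-.163,.5327,-.1616,.121])
for st in(.003,-.004):
    v,c=fit(f,wp,M,roi,v0,st); print(v.round(4),c,"held-sample mm",((v[2:4]-v[:2])*1e3).round(1))
# held height fixed
for m in(.118,.121):
    g=lambda u:abs(render(f,wp,parts(np.r_[u,m]))-M)[150:248,240:400].sum()
    o=minimize(g,v[:4],method="Nelder-Mead",options=dict(initial_simplex=np.vstack([v[:4]]+[v[:4]+.003*e for e in np.eye(4)]),xatol=5e-5,fatol=.05)); print(m,o.x.round(4),o.fun,((o.x[2:]-o.x[:2])*1e3).round(1))
img=f["img"].copy()
for P,col in zip(parts(v)[:3],((0,255,0),(0,255,255),(255,255,0))):
    cv2.polylines(img,[cv2.convexHull((wp(f,P)*256).astype(np.int32))],True,col,1,cv2.LINE_AA,8)
cv2.imwrite("pics/w2c.png",cv2.resize(img[150:270,240:400],(800,600),interpolation=2)[:,:,::-1])
E
```

```text
[ 0.5306 -0.1663  0.5308 -0.1625  0.1165] 74.51372549019608 held-sample mm [0.2 3.8]
[ 0.5306 -0.1663  0.5308 -0.1625  0.1165] 74.48627450980392 held-sample mm [0.2 3.8]
0.118 [ 0.5306 -0.1663  0.5308 -0.1624] 84.13333333333333 [0.1 3.9]
0.121 [ 0.5306 -0.1663  0.5307 -0.1622] 115.80784313725489 [0.1 4.1]
```

View pics/w2c.png

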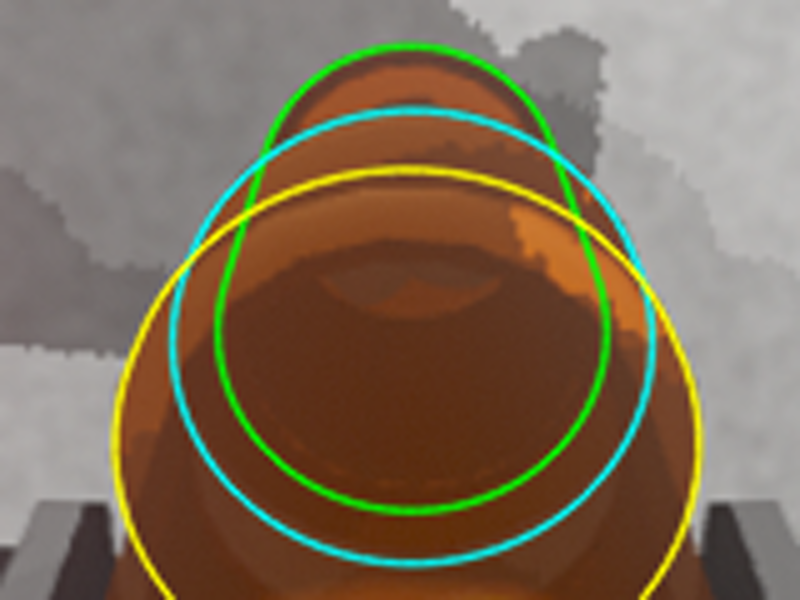

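```bash
python3 - <<'E'
from h import *
t=now(); plan(T(Rdown(-17),t[:3,3]+[0,-.0037,-.028]),10,show=False)
E
```

```text
rows 10 dp [-0.35  0.1   2.8 ] dr [ 0.016 -0.001 -0.002]
```

Request:
apply_moves(
  delta_pos=[
    [-1, 0.3, 3],
    [-1, 0.3, 5],
    [-1, 0.3, 6],
    [-0.5, 0.1, 6],
    [0, 0, 5],
    [0, 0, 3],
    [0, 0, 0],
    [0, 0, 0],
    [0, 0, 0],
    [0, 0, 0],
  ],
  delta_rot=[
    [0.16, 0, 0],
    [0, 0, 0],
    [0, 0, 0],
    [0, 0, 0],
    [0, 0, 0],
    [0, 0, 0],
    [0, 0, 0],
    [0, 0, 0],
    [0, 0, 0],
    [0, 0, 0],
  ],
  claw=[45, 45, 45, 45, 45, 45, 45, 45, 45, 45],
)

```text
clock: 11.15
eef_pos: [0.5326, -0.1652, 0.1162]
orientation: [0.0, 0.804, 0.595, 0.0]
ft_force: [0.2, 0.0, -0.6]
width: 0.0607
finger_force: 36.0
```

```bash
python3 - <<'E'
from h import *
print(now().round(4))
f=grab_frame("wrist"); pickle.dump(f,open("w3.pkl","wb")); s=grab_frame("scene"); pickle.dump(s,open("scene2.pkl","wb"))
out=[]
for f,pr,roi in((f,wp,(140,248,240,400)),(s,sp,(130,200,240,290))):
    d=f["img"][...,0].astype(float)-f["img"][...,2]; M=(d>25)*1.
    q=now()[:3,3]; v0=np.array([.5306,-.1663,q[0]-.002,q[1]-.001,.09])
    for st in(.003,-.003):
        v,c=fit(f,pr,M,roi,v0,st); print(v.round(4),c.round(1),"held-sample mm",((v[2:4]-v[:2])*1e3).round(1))
    img=f["img"].copy()
    for P,col in zip(parts(v)[:3],((0,255,0),(0,255,255),(255,255,0))):
        cv2.polylines(img,[cv2.convexHull((pr(f,P)*256).astype(np.int32))],True,col,1,cv2.LINE_AA,8)
    r0,r1,c0,c1=roi; out.append(cv2.resize(img[r0:r1,c0:c1],(400,500),interpolation=2))
cv2.imwrite("pics/w3.png",cv2.hconcat(out)[:,:,::-1])
E
```

```text
[[ 2.926e-01  9.562e-01  4.000e-04  5.326e-01]
 [ 9.562e-01 -2.926e-01 -0.000e+00 -1.652e-01]
 [ 1.000e-04  4.000e-04 -1.000e+00  1.162e-01]
 [ 0.000e+00  0.000e+00  0.000e+00  1.000e+00]]
[ 0.5306 -0.1664  0.5308 -0.1657  0.0882] 82.3 held-sample mm [0.2 0.6]
[ 0.5306 -0.1664  0.5308 -0.1658  0.0882] 82.4 held-sample mm [0.2 0.6]
[ 0.5289 -0.1664  0.5282 -0.1644  0.0924] 390.2 held-sample mm [-0.7  2. ]
[ 0.5291 -0.1665  0.5263 -0.1659  0.0913] 389.1 held-sample mm [-2.8  0.6]
```

View pics/w3.png

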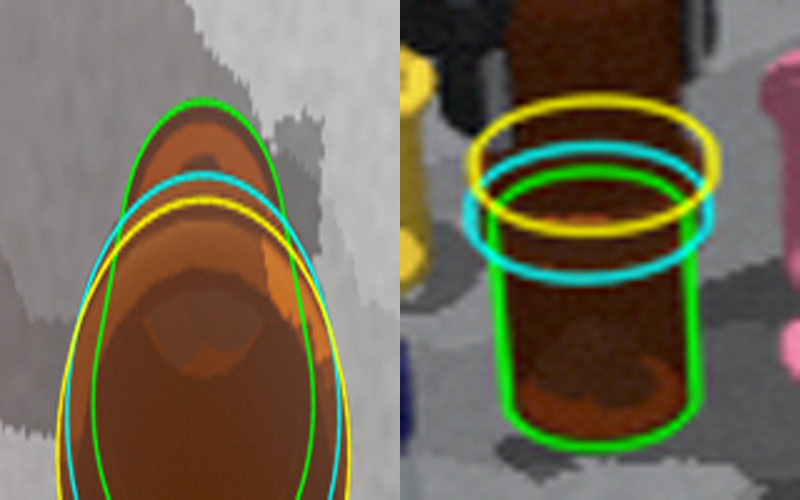

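Request:
apply_moves(
  delta_pos=[
    [-0.5, 0.1, 1],
    [0, 0, 1],
    [0, 0, 1],
    [0, 0, 1],
    [0, 0, 1],
    [0, 0, 1],
    [0, 0, 0.6],
    [0, 0, 0.4],
    [0, 0, 0],
    [0, 0, 0],
  ],
  delta_rot=[
    [0, 0, 0],
    [0, 0, 0],
    [0, 0, 0],
    [0, 0, 0],
    [0, 0, 0],
    [0, 0, 0],
    [0, 0, 0],
    [0, 0, 0],
    [0, 0, 0],
    [0, 0, 0],
  ],
  claw=[45, 45, 45, 45, 45, 45, 45, 45, 45, 45],
)

```text
clock: 12.25
eef_pos: [0.5323, -0.1656, 0.1088]
orientation: [-0.0, 0.804, 0.595, 0.0]
ft_force: [0.0, -0.5, -2.6]
width: 0.0605
finger_force: 36.0
```

Request:
apply_moves(
  delta_pos=[
    [0, 0, 0.3],
    [0, 0, 0.3],
    [0, 0, 0.3],
    [0, 0, 0.3],
    [0, 0, 0.3],
    [0, 0, 0],
    [0, 0, 0],
    [0, 0, 0],
    [0, 0, 0],
    [0, 0, 0],
  ],
  delta_rot=[
    [0, 0, 0],
    [0, 0, 0],
    [0, 0, 0],
    [0, 0, 0],
    [0, 0, 0],
    [0, 0, 0],
    [0, 0, 0],
    [0, 0, 0],
    [0, 0, 0],
    [0, 0, 0],
  ],
  claw=[45, 45, 45, 45, 45, 45, 45, 45, 45, 45],
)

```text
clock: 13.25
eef_pos: [0.5323, -0.1655, 0.1073]
orientation: [-0.0, 0.804, 0.595, -0.0]
ft_force: [0.3, 0.3, -1.4]
width: 0.0607
finger_force: 36.0
```

```bash
python3 - <<'E'
from h import *
print(now()[:3,3].round(4)); print([get_obs()["ft_force"].round(2) for _ in range(2)])
f=grab_frame("wrist")
d=f["img"][...,0].astype(float)-f["img"][...,2]; M=(d>25)*1.
v,c=fit(f,wp,M,(140,248,240,400),np.array([.5306,-.1663,.5308,-.166,.081])); print(v.round(4),c.round(1),((v[2:4]-v[:2])*1e3).round(1))
E
```

```text
[ 0.5323 -0.1655  0.1073]
[array([ 0.27,  0.28, -1.41]), array([ 0.27,  0.28, -1.41])]
[ 0.5306 -0.1663  0.5305 -0.1663  0.0794] 83.8 [-0.1  0. ]
```

Request:
apply_moves(
  delta_pos=[
    [0, 0, 0.3],
    [0, 0, 0.3],
    [0, 0, 0.3],
    [0, 0, 0.3],
    [0, 0, 0.3],
    [0, 0, 0.3],
    [0, 0, 0],
    [0, 0, 0],
    [0, 0, 0],
    [0, 0, 0],
  ],
  delta_rot=[
    [0, 0, 0],
    [0, 0, 0],
    [0, 0, 0],
    [0, 0, 0],
    [0, 0, 0],
    [0, 0, 0],
    [0, 0, 0],
    [0, 0, 0],
    [0, 0, 0],
    [0, 0, 0],
  ],
  claw=[45, 45, 45, 45, 45, 45, 45, 45, 45, 45],
)

```text
clock: 14.3
eef_pos: [0.5323, -0.1656, 0.1055]
orientation: [-0.0, 0.804, 0.595, 0.0]
ft_force: [0.0, 0.7, -1.9]
width: 0.0604
finger_force: 36.0
```

Request:
apply_moves(
  delta_pos=[
    [0, 0, 0.3],
    [0, 0, 0.3],
    [0, 0, 0.3],
    [0, 0, 0],
    [0, 0, 0],
    [0, 0, 0],
    [0, 0, 0],
    [0, 0, 0],
    [0, 0, 0],
    [0, 0, 0],
  ],
  delta_rot=[
    [0, 0, 0],
    [0, 0, 0],
    [0, 0, 0],
    [0, 0, 0],
    [0, 0, 0],
    [0, 0, 0],
    [0, 0, 0],
    [0, 0, 0],
    [0, 0, 0],
    [0, 0, 0],
  ],
  claw=[45, 45, 45, 45, 45, 45, 45, 45, 45, 45],
)

```text
clock: 15.3
eef_pos: [0.5323, -0.1656, 0.1046]
orientation: [-0.0, 0.804, 0.595, -0.0]
ft_force: [0.0, 1.0, -1.4]
width: 0.0603
finger_force: 36.0
```

Request:
apply_moves(
  delta_pos=[
    [0, 0, 0.3],
    [0, 0, 0.3],
    [0, 0, 0.2],
    [0, 0, 0],
    [0, 0, 0],
    [0, 0, 0],
    [0, 0, 0],
    [0, 0, 0],
    [0, 0, 0],
    [0, 0, 0],
  ],
  delta_rot=[
    [0, 0, 0],
    [0, 0, 0],
    [0, 0, 0],
    [0, 0, 0],
    [0, 0, 0],
    [0, 0, 0],
    [0, 0, 0],
    [0, 0, 0],
    [0, 0, 0],
    [0, 0, 0],
  ],
  claw=[45, 45, 45, 45, 45, 45, 45, 45, 45, 45],
)

```text
clock: 16.3
eef_pos: [0.5323, -0.1656, 0.1038]
orientation: [-0.0, 0.804, 0.595, -0.0]
ft_force: [0.0, -0.3, -1.3]
width: 0.0605
finger_force: 36.0
```

Request:
apply_moves(
  delta_pos=[
    [0, 0, 0.3],
    [0, 0, 0.3],
    [0, 0, 0.2],
    [0, 0, 0],
    [0, 0, 0],
    [0, 0, 0],
    [0, 0, 0],
    [0, 0, 0],
    [0, 0, 0],
    [0, 0, 0],
  ],
  delta_rot=[
    [0, 0, 0],
    [0, 0, 0],
    [0, 0, 0],
    [0, 0, 0],
    [0, 0, 0],
    [0, 0, 0],
    [0, 0, 0],
    [0, 0, 0],
    [0, 0, 0],
    [0, 0, 0],
  ],
  claw=[45, 45, 45, 45, 45, 45, 45, 45, 45, 45],
)

```text
clock: 17.3
eef_pos: [0.5325, -0.1657, 0.1036]
orientation: [0.0, 0.804, 0.595, 0.0]
ft_force: [-2.9, 1.6, 5.4]
width: 0.0607
finger_force: 36.5
```

```bash
python3 - <<'E'
from h import *
print(now()[:3,3].round(4)); 
f=grab_frame("wrist")
d=f["img"][...,0].astype(float)-f["img"][...,2]; M=(d>25)*1.
v,c=fit(f,wp,M,(140,248,240,400),np.array([.5306,-.1663,.5308,-.166,.078])); print(v.round(4),c.round(1),((v[2:4]-v[:2])*1e3).round(1))
s=grab_frame("scene"); P=world(s,rr,cc,s["z_map"])[s["z_map"]>0]; k=np.hypot(*(P[:,:2]-[.531,-.163]).T)<.028; print(np.percentile(P[k][:,2],[50,80]))
img=s["img"]; d=img[...,0].astype(int)-img[...,2]; print([int((d[r,240:290]>25).sum()) for r in range(120,190)])
E
```

```text
[ 0.5325 -0.1657  0.1036]
[ 0.5307 -0.1667  0.5308 -0.1658  0.075 ] 71.5 [0.1 0.9]
[0.16066569 0.20526123]
[0, 0, 0, 0, 0, 6, 10, 14, 15, 16, 17, 18, 18, 19, 20, 20, 20, 23, 24, 24, 26, 29, 29, 30, 30, 28, 27, 27, 26, 26, 25, 25, 25, 26, 27, 31, 35, 35, 35, 35, 35, 35, 35, 35, 33, 32, 31, 30, 29, 28, 25, 24, 23, 23, 24, 25, 25, 25, 26, 25, 25, 25, 23, 24, 23, 23, 22, 22, 21, 20]
```

```bash
python3 - <<'E'
from h import *
f=grab_frame("wrist"); pickle.dump(f,open("w4.pkl","wb"))
d=f["img"][...,0].astype(float)-f["img"][...,2]; M=(d>25)*1.
def fix(m,u0):
    g=lambda u:abs(render(f,wp,parts(np.r_[u,m]))-M)[140:248,240:400].sum()
    o=minimize(g,u0,method="Nelder-Mead",options=dict(initial_simplex=np.vstack([u0]+[u0+.003*e for e in np.eye(4)]),xatol=5e-5,fatol=.05)); print(m,o.x.round(4),o.fun.round(1),((o.x[2:]-o.x[:2])*1e3).round(1)); return o.x
for m in(.075,.078,.0802): u=fix(m,np.array([.5306,-.1665,.5306,-.1665]))
img=f["img"].copy()
a=cv2.resize(f["img"][170:250,250:390],(800,457),interpolation=3)
cv2.imwrite("pics/w4.png",a[:,:,::-1])
E
```

```text
0.075 [ 0.5307 -0.1667  0.5308 -0.1658] 73.1 [0.2 0.9]
0.078 [ 0.5307 -0.1663  0.5301 -0.1678] 94.1 [-0.6 -1.5]
0.0802 [ 0.5307 -0.1663  0.5278 -0.1746] 94.6 [-2.9 -8.3]
```

View pics/w4.png

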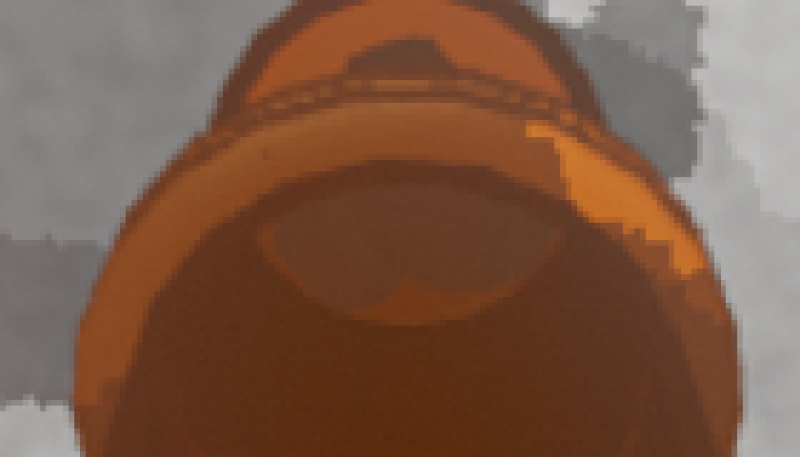

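```bash
python3 - <<'E'
from h import *
f=pickle.load(open("w4.pkl","rb"))
for c in(317,321,325): print(c,f["img"][178:194,c].sum(1))
for z in(.086,.08,.074,0): 
    r=.029 if z==0 else .035
    p=wp(f,ring((.5306,-.1664),z,r)); i=p[:,1].argmin(); print(z,p[i].round(2),p[:,0].min().round(2),p[:,0].max().round(2))
print((wp(f,np.array([[.5306,-.1654,.08]]))-wp(f,np.array([[.5306,-.1664,.08]]))).round(2))
M=(f["img"][...,0].astype(int)-f["img"][...,2]>25)
for r in range(190,246,6): c=np.nonzero(M[r,240:400])[0]; print(r,240+c.min(),240+c.max(),end="; ")
E
```

```text
317 [224 217 218 221 220 235 290 261 220 248 305 290 278 271 265 256]
321 [221 224 223 218 216 232 292 264 216 245 302 290 278 267 263 259]
325 [221 222 221 220 224 231 261 244 222 250 295 284 276 271 264 262]
0.086 [318.39 188.33] 261.19 380.3
0.08 [318.47 185.17] 262.91 378.58
0.074 [318.55 182.2 ] 264.54 376.96
0 [319.48 164.19] 286.38 355.19
[[-0.49 -1.42]]
190 287 355; 196 281 361; 202 276 366; 208 272 370; 214 269 373; 220 266 376; 226 264 378; 232 263 378; 238 262 379; 244 263 379;
```

Request:
apply_moves(
  delta_pos=[
    [0, 0, -0.7],
    [0, 0, -0.6],
    [0, 0, 0],
    [-0.6, 0, 0],
    [0, 0, 0],
    [0, 0, 0.3],
    [0, 0, 0.3],
    [0, 0, 0.3],
    [0, 0, 0],
    [0, 0, 0],
  ],
  delta_rot=[
    [0, 0, 0],
    [0, 0, 0],
    [0, 0, 0],
    [0, 0, 0],
    [0, 0, 0],
    [0, 0, 0],
    [0, 0, 0],
    [0, 0, 0],
    [0, 0, 0],
    [0, 0, 0],
  ],
  claw=[45, 45, 45, 45, 45, 45, 45, 45, 45, 45],
)

```text
clock: 18.45
eef_pos: [0.5323, -0.1662, 0.1037]
orientation: [-0.0, 0.804, 0.595, 0.0]
ft_force: [-1.2, 0.4, 1.8]
width: 0.0608
finger_force: 36.1
```

```bash
python3 - <<'E'
from h import *
print(now()[:3,3].round(4),get_obs()["ft_force"]); 
f=grab_frame("wrist")
for c in(317,321,325): print(c,f["img"][178:194,c].sum(1))
M=(f["img"][...,0].astype(int)-f["img"][...,2]>25)
for r in range(184,246,6): c=np.nonzero(M[r,240:400])[0]; print(r,240+c.min(),240+c.max(),end="; ")
E
```

```text
[ 0.5323 -0.1662  0.1037] [-1.1654894   0.382122    1.75578007]
317 [218 222 225 225 239 305 295 253 219 245 305 293 280 269 262 262]
321 [221 222 218 220 235 286 277 241 221 244 301 288 276 272 263 260]
325 [223 222 223 223 242 285 289 256 219 246 296 286 276 270 263 260]
184 289 353; 190 287 355; 196 281 362; 202 275 367; 208 271 372; 214 268 374; 220 266 376; 226 264 378; 232 263 378; 238 263 379; 244 263 379;
```

Request:
apply_moves(
  delta_pos=[
    [0, 0, 0],
    [0, 0, 0],
    [0, 0, 0],
    [0, 0, 0],
    [0, 0, 0],
    [0, 0, 0],
    [0, 0, 0],
    [0, 0, 0],
    [0, 0, -1],
    [0, 0, -3],
  ],
  delta_rot=[
    [0, 0, 0],
    [0, 0, 0],
    [0, 0, 0],
    [0, 0, 0],
    [0, 0, 0],
    [0, 0, 0],
    [0, 0, 0],
    [0, 0, 0],
    [0, 0, 0],
    [0, 0, 0],
  ],
  claw=[72, 76, 80, 85, 90, 95, 100, 100, 100, 100],
)

```text
clock: 19.5
eef_pos: [0.5319, -0.166, 0.1072]
orientation: [-0.0, 0.804, 0.595, -0.0]
ft_force: [-0.3, 0.2, 0.2]
width: 0.0855
finger_force: 0.0
```

Request:
apply_moves(
  delta_pos=[
    [0, 0, -5],
    [0, 0, -8],
    [0, 0, -12],
    [0, 0, -16],
    [0, 0, -18],
    [0, 0, -18],
    [0, 0, -18],
    [0, 0, -18],
    [0, 0, -18],
    [0, 0, -16],
  ],
  delta_rot=[
    [0, 0, 0],
    [0, 0, 0],
    [0, 0, 0],
    [0, 0, 0],
    [0, 0, 0],
    [0, 0, 0],
    [0, 0, 0],
    [0, 0, 0],
    [0, 0, 0],
    [0, 0, 0],
  ],
  claw=[100, 100, 100, 100, 100, 100, 100, 100, 100, 100],
)

```text
clock: 20.5
eef_pos: [0.5325, -0.1663, 0.2571]
orientation: [0.001, 0.804, 0.595, 0.001]
ft_force: [0.5, -0.0, -0.0]
width: 0.0857
finger_force: 0.0
```

```bash
python3 - <<'E'
from h import *
print(now()[:3,3].round(4))
s=grab_frame("scene"); w=grab_frame("wrist"); pickle.dump(w,open("w5.pkl","wb"))
out=[cv2.resize(s["img"][105:205,205:315],(400,364),interpolation=3),cv2.resize(w["img"][140:360,200:440],(400,364),interpolation=3)]
cv2.imwrite("pics/p1.png",cv2.hconcat(out)[:,:,::-1])
plan(T(RG,C+.17*N),20)
E
```

```text
[ 0.5325 -0.1663  0.2571]
rows 20 dp [27.32 -2.97  1.15] dr [-1.176  0.474 -2.104]
    [ 0.539 -0.14   0.257]
    [ 0.548 -0.058  0.255]
    [0.549 0.025 0.253]
    [0.541 0.107 0.251]
    [0.524 0.187 0.249]
    [0.498 0.265 0.245]
    [0.464 0.341 0.241]
```

View pics/p1.png

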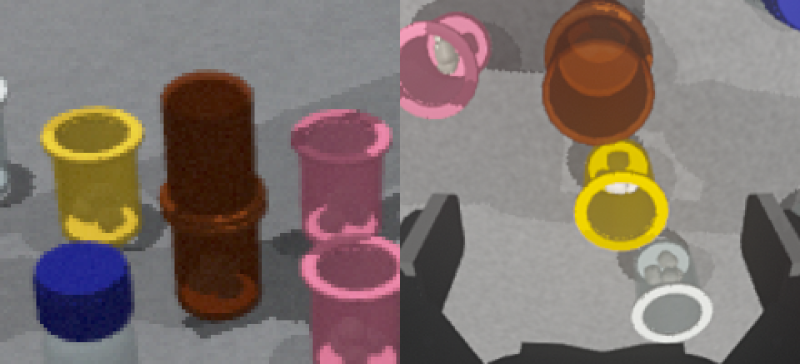

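The stack stands with the flanges flush: the scene crop shows the amber joint at about (205,215) with even edges on both sides. Next is the clear jar.

Request:
apply_moves(
  delta_pos=[
    [27.3, -3, 1.1],
    [27.3, -3, 1.1],
    [27.3, -3, 1.1],
    [27.3, -3, 1.1],
    [27.3, -3, 1.1],
    [27.3, -3, 1.1],
    [27.3, -3, 1.1],
    [27.3, -3, 1.1],
    [27.3, -3, 1.1],
    [27.3, -3, 1.1],
  ],
  delta_rot=[
    [-1.18, 0.47, -2.1],
    [-1.18, 0.47, -2.1],
    [-1.18, 0.47, -2.1],
    [-1.18, 0.47, -2.1],
    [-1.18, 0.47, -2.1],
    [-1.18, 0.47, -2.1],
    [-1.18, 0.47, -2.1],
    [-1.18, 0.47, -2.1],
    [-1.18, 0.47, -2.1],
    [-1.18, 0.47, -2.1],
  ],
  claw=[100, 100, 100, 100, 100, 100, 100, 100, 100, 100],
)

```text
clock: 21.6
eef_pos: [0.5385, 0.1081, 0.2469]
orientation: [0.058, 0.677, 0.728, 0.094]
ft_force: [0.6, -0.3, -0.3]
width: 0.085
finger_force: 0.0
```

Request:
apply_moves(
  delta_pos=[
    [27.3, -3, 1.1],
    [27.3, -3, 1.1],
    [27.3, -3, 1.1],
    [27.3, -3, 1.1],
    [27.3, -3, 1.1],
    [27.3, -3, 1.1],
    [27.3, -3, 1.1],
    [27.3, -3, 1.1],
    [27.3, -3, 1.1],
    [27.3, -3, 1.1],
  ],
  delta_rot=[
    [-1.18, 0.47, -2.1],
    [-1.18, 0.47, -2.1],
    [-1.18, 0.47, -2.1],
    [-1.18, 0.47, -2.1],
    [-1.18, 0.47, -2.1],
    [-1.18, 0.47, -2.1],
    [-1.18, 0.47, -2.1],
    [-1.18, 0.47, -2.1],
    [-1.18, 0.47, -2.1],
    [-1.18, 0.47, -2.1],
  ],
  claw=[100, 100, 100, 100, 100, 100, 100, 100, 100, 100],
)

```text
clock: 22.6
eef_pos: [0.4482, 0.3657, 0.2358]
orientation: [0.113, 0.519, 0.827, 0.183]
ft_force: [-0.5, 0.6, 0.3]
width: 0.0858
finger_force: 0.0
```

```bash
python3 - <<'E'
from h import *
plan(T(RG,C+.17*N),10,show=False); plan(T(RG,C+.0235*N),10,show=False)
E
```

```text
rows 10 dp [-0.22  0.3  -0.17] dr [-0.018 -0.014 -0.007]
rows 10 dp [-0.24  0.33 14.48] dr [-0.018 -0.014 -0.007]
```

Request:
apply_moves(
  delta_pos=[
    [-2.4, 3.3, 12],
    [0, 0, 18],
    [0, 0, 18],
    [0, 0, 18],
    [0, 0, 18],
    [0, 0, 18],
    [0, 0, 16],
    [0, 0, 13],
    [0, 0, 8.8],
    [0, 0, 5],
  ],
  delta_rot=[
    [-0.18, -0.14, -0.07],
    [0, 0, 0],
    [0, 0, 0],
    [0, 0, 0],
    [0, 0, 0],
    [0, 0, 0],
    [0, 0, 0],
    [0, 0, 0],
    [0, 0, 0],
    [0, 0, 0],
  ],
  claw=[100, 100, 100, 100, 100, 100, 100, 100, 100, 100],
)

```text
clock: 23.6
eef_pos: [0.508, 0.3902, 0.1054]
orientation: [0.115, 0.52, 0.827, 0.183]
ft_force: [0.1, -0.2, 0.0]
width: 0.086
finger_force: 0.0
```

Request:
apply_moves(
  delta_pos=[
    [0, 0, 0],
    [0, 0, 0],
    [0, 0, 0],
    [0, 0, 0],
    [0, 0, 0],
    [0, 0, 0],
    [0, 0, 0],
    [0, 0, 0],
    [0, 0, 0],
    [0, 0, 0],
  ],
  delta_rot=[
    [0, 0, 0],
    [0, 0, 0],
    [0, 0, 0],
    [0, 0, 0],
    [0, 0, 0],
    [0, 0, 0],
    [0, 0, 0],
    [0, 0, 0],
    [0, 0, 0],
    [0, 0, 0],
  ],
  claw=[80, 75, 70, 66, 62, 58, 55, 50, 45, 45],
  newtons=30,
)

```text
clock: 24.6
eef_pos: [0.5081, 0.3909, 0.1077]
orientation: [0.115, 0.519, 0.827, 0.184]
ft_force: [-4.8, -4.6, 6.0]
width: 0.0606
finger_force: 32.3
```

Request:
apply_moves(
  delta_pos=[
    [0, 0, -4],
    [0, 0, -8],
    [0, 0, -14],
    [0, 0, -18],
    [0, 0, -20],
    [0, 0, -20],
    [0, 0, -20],
    [0, 0, -20],
    [0, 0, -16],
    [0, 0, -10],
  ],
  delta_rot=[
    [0, 0, 0],
    [0, 0, 0],
    [0, 0, 0],
    [0, 0, 0],
    [0, 0, 0],
    [0, 0, 0],
    [0, 0, 0],
    [0, 0, 0],
    [0, 0, 0],
    [0, 0, 0],
  ],
  claw=[45, 45, 45, 45, 45, 45, 45, 45, 45, 45],
)

```text
clock: 25.6
eef_pos: [0.4506, 0.3632, 0.2446]
orientation: [0.115, 0.519, 0.826, 0.184]
ft_force: [0.6, 0.1, -1.7]
width: 0.0604
finger_force: 34.8
```

```bash
python3 - <<'E'
from h import *
o=get_obs();print(o["width"],o["finger_force"],o["ft_force"]); 
plan(T(Rdown(-37),[.526,-.396,.08+.12+.023]),30)
E
```

```text
0.0604359878355965 34.810467548668385 [ 0.63984976  0.12964481 -1.73605738]
rows 30 dp [-26.32   4.76   0.72] dr [ 0.75  -0.459  2.055]
    [0.466 0.341 0.246]
    [0.532 0.225 0.249]
    [0.576 0.099 0.247]
    [ 0.597 -0.033  0.241]
    [ 0.593 -0.166  0.234]
    [ 0.565 -0.297  0.227]
```

Request:
apply_moves(
  delta_pos=[
    [-26.3, 4.8, 0.7],
    [-26.3, 4.8, 0.7],
    [-26.3, 4.8, 0.7],
    [-26.3, 4.8, 0.7],
    [-26.3, 4.8, 0.7],
    [-26.3, 4.8, 0.7],
    [-26.3, 4.8, 0.7],
    [-26.3, 4.8, 0.7],
    [-26.3, 4.8, 0.7],
    [-26.3, 4.8, 0.7],
  ],
  delta_rot=[
    [0.75, -0.46, 2.05],
    [0.75, -0.46, 2.05],
    [0.75, -0.46, 2.05],
    [0.75, -0.46, 2.05],
    [0.75, -0.46, 2.05],
    [0.75, -0.46, 2.05],
    [0.75, -0.46, 2.05],
    [0.75, -0.46, 2.05],
    [0.75, -0.46, 2.05],
    [0.75, -0.46, 2.05],
  ],
  claw=[45, 45, 45, 45, 45, 45, 45, 45, 45, 45],
)

```text
clock: 26.6
eef_pos: [0.5698, 0.1242, 0.2458]
orientation: [0.079, 0.672, 0.726, 0.125]
ft_force: [0.4, 0.6, -1.9]
width: 0.0607
finger_force: 34.8
```

Request:
apply_moves(
  delta_pos=[
    [-26.3, 4.8, 0.7],
    [-26.3, 4.8, 0.7],
    [-26.3, 4.8, 0.7],
    [-26.3, 4.8, 0.7],
    [-26.3, 4.8, 0.7],
    [-26.3, 4.8, 0.7],
    [-26.3, 4.8, 0.7],
    [-26.3, 4.8, 0.7],
    [-26.3, 4.8, 0.7],
    [-26.3, 4.8, 0.7],
  ],
  delta_rot=[
    [0.75, -0.46, 2.05],
    [0.75, -0.46, 2.05],
    [0.75, -0.46, 2.05],
    [0.75, -0.46, 2.05],
    [0.75, -0.46, 2.05],
    [0.75, -0.46, 2.05],
    [0.75, -0.46, 2.05],
    [0.75, -0.46, 2.05],
    [0.75, -0.46, 2.05],
    [0.75, -0.46, 2.05],
  ],
  claw=[45, 45, 45, 45, 45, 45, 45, 45, 45, 45],
)

```text
clock: 27.6
eef_pos: [0.5966, -0.14, 0.2344]
orientation: [0.04, 0.798, 0.597, 0.063]
ft_force: [0.6, 0.2, -1.4]
width: 0.0608
finger_force: 34.8
```

Request:
apply_moves(
  delta_pos=[
    [-26.3, 4.8, 0.7],
    [-26.3, 4.8, 0.7],
    [-26.3, 4.8, 0.7],
    [-26.3, 4.8, 0.7],
    [-26.3, 4.8, 0.7],
    [-26.3, 4.8, 0.7],
    [-26.3, 4.8, 0.7],
    [-26.3, 4.8, 0.7],
    [-26.3, 4.8, 0.7],
    [-26.3, 4.8, 0.7],
  ],
  delta_rot=[
    [0.75, -0.46, 2.05],
    [0.75, -0.46, 2.05],
    [0.75, -0.46, 2.05],
    [0.75, -0.46, 2.05],
    [0.75, -0.46, 2.05],
    [0.75, -0.46, 2.05],
    [0.75, -0.46, 2.05],
    [0.75, -0.46, 2.05],
    [0.75, -0.46, 2.05],
    [0.75, -0.46, 2.05],
  ],
  claw=[45, 45, 45, 45, 45, 45, 45, 45, 45, 45],
)

```text
clock: 28.6
eef_pos: [0.5273, -0.3964, 0.2226]
orientation: [0.0, 0.895, 0.447, -0.001]
ft_force: [-0.1, 0.3, -1.9]
width: 0.0606
finger_force: 34.8
```

```bash
python3 - <<'E'
from h import *
o=get_obs();print(o["width"],o["finger_force"],o["joints"].round(2)); 
# from amber: TCP truth minus camera mean
plan(T(Rdown(-37),[.5253,-.3977,.08+.03+.0236]),10)
E
```

```text
0.06062358171844386 34.794030860066414 [-0.72  0.3   1.32 -0.    1.53 -0.08]
rows 10 dp [-0.21 -0.08  8.9 ] dr [-0.005  0.016  0.005]
    [ 0.527 -0.397  0.214]
    [ 0.527 -0.397  0.205]
    [ 0.527 -0.397  0.196]
    [ 0.526 -0.397  0.187]
    [ 0.526 -0.397  0.178]
    [ 0.526 -0.397  0.169]
    [ 0.526 -0.397  0.16 ]
    [ 0.526 -0.397  0.151]
    [ 0.525 -0.398  0.142]
    [ 0.525 -0.398  0.134]
```

Request:
apply_moves(
  delta_pos=[
    [-2, -0.8, 6],
    [0, 0, 12],
    [0, 0, 14],
    [0, 0, 14],
    [0, 0, 14],
    [0, 0, 12],
    [0, 0, 10],
    [0, 0, 5],
    [0, 0, 2],
    [0, 0, 0],
  ],
  delta_rot=[
    [-0.05, 0.16, 0.05],
    [0, 0, 0],
    [0, 0, 0],
    [0, 0, 0],
    [0, 0, 0],
    [0, 0, 0],
    [0, 0, 0],
    [0, 0, 0],
    [0, 0, 0],
    [0, 0, 0],
  ],
  claw=[45, 45, 45, 45, 45, 45, 45, 45, 45, 45],
)

```text
clock: 29.6
eef_pos: [0.5263, -0.3969, 0.1342]
orientation: [0.001, 0.895, 0.447, 0.0]
ft_force: [0.7, 0.1, -0.9]
width: 0.0606
finger_force: 34.8
```

```bash
python3 - <<'E'
from h import *
print(now().round(4))
f=grab_frame("wrist"); pickle.dump(f,open("w6.pkl","wb")); q=now()[:3,3]
out=f["img"][140:260,240:400].copy()
img=cv2.resize(out,(800,600),interpolation=3)
# overlay thin dots: sample rim pred (cyan), held (yellow)
for c,z,col in(((.5236,-.3985),.08,(0,255,255)),((q[0]-.0015,q[1]-.0015),q[2]-.0236,(255,255,0))):
    for x,y in wp(f,ring(c,z,.035)): cv2.circle(img,(int((x-239.5)*5),int((y-139.5)*5)),2,col,-1)
cv2.imwrite("pics/w6.png",img[:,:,::-1])
E
```

```text
[[ 6.007e-01  7.995e-01  1.300e-03  5.263e-01]
 [ 7.995e-01 -6.007e-01 -7.000e-04 -3.969e-01]
 [ 3.000e-04  1.500e-03 -1.000e+00  1.342e-01]
 [ 0.000e+00  0.000e+00  0.000e+00  1.000e+00]]
```

View pics/w6.png

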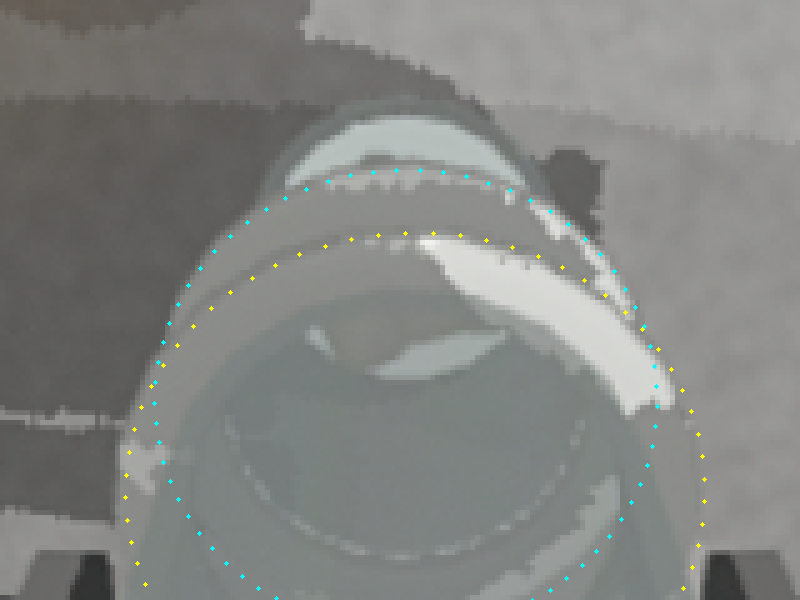

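The wrist view shows the clear held jar's frosted rim (yellow dots, near (405,235)) and the clear sample's rim (cyan dots, near (400,170)) nearly concentric. I'll refine with an edge fit and check it on the amber shots.

```bash
cat >> h.py <<'E'
def hull(f,c,z,r=.035):
    h=cv2.convexHull(wp(f,np.r_[ring(c,z,r),ring(c,z+.006,r)]).astype(np.float32))[:,0].astype(float)
    h=np.r_[h,h[:1]]; s=np.r_[0,np.cumsum(np.hypot(*np.diff(h,axis=0).T))]; t=np.arange(0,s[-1],1.)
    p=np.stack([np.interp(t,s,h[:,i]) for i in(0,1)],-1); d=np.roll(p,-1,0)-np.roll(p,1,0); n=np.stack([d[:,1],-d[:,0]],-1); n/=np.linalg.norm(n,axis=1)[:,None]
    n*=np.sign(((p-p.mean(0))*n).sum(1))[:,None]; return p,n
def edgefit(f,v,roi,w=3.,it=12,freez=True):
    g=cv2.GaussianBlur(f["img"].astype(np.float32).mean(2) if f["img"].ndim==3 else f["img"],(0,0),.8)
    v=np.array(v,float); off=np.arange(-w,w+.01,.2)
    for i in range(it):
        ww=w if i<5 else w/2
        o=off[abs(off)<=ww]
        hp,hn=hull(f,v[2:4],v[4]); spp,sn=hull(f,v[:2],.074)
        cont=np.array([cv2.pointPolygonTest(hp.astype(np.float32),tuple(map(float,x)),True) for x in spp])
        tg=[]
        for p,n,k0 in((spp,sn,cont<-1.5),(hp,hn,np.ones(len(hp),bool))):
            k=k0&(p[:,1]<roi[1])&(p[:,1]>roi[0])&(p[:,0]>roi[2])&(p[:,0]<roi[3]); p,n=p[k],n[k]
            S=p[:,None]+o[None,:,None]*n[:,None]
            val=cv2.remap(g,S[...,0].astype(np.float32),S[...,1].astype(np.float32),1)
            D=abs(np.gradient(val,axis=1)); j=D.argmax(1); ok=(D.max(1)>1.)&(j>0)&(j<len(o)-1)
            tg.append((p[ok]+o[j[ok]][:,None]*n[ok]))
        def res(u):
            R=[]
            for (c,z),t in zip(((u[:2],.074),(u[2:4],u[4])),tg):
                h=hull(f,c,z)[0].astype(np.float32)
                R+= [cv2.pointPolygonTest(h,tuple(map(float,x)),True) for x in t]
            return np.r_[R,(u[4]-v[4])*(0 if freez else 1e6)]
        v=least_squares(res,v,loss="soft_l1",f_scale=.4,diff_step=1e-4,x_scale=.001).x
    r=res(v); return v,np.median(abs(r)).round(2),[len(t) for t in tg]
def rep(v): return v[0].round(4),v[1:],((v[0][2:4]-v[0][:2])*1e3).round(2)
E
python3 - <<'E'
from h import *
f=pickle.load(open("w2.pkl","rb")); print("amber hover (sil: 0.2,3.8)",rep(edgefit(f,[.5306,-.166,.5308,-.163,.117],(150,245,240,400))))
f=pickle.load(open("w3.pkl","rb")); print("amber low (sil .2,.6)",rep(edgefit(f,[.5306,-.166,.5308,-.166,.088],(150,245,240,400))))
f=pickle.load(open("w6.pkl","rb"))
for v0 in([.5236,-.3985,.5248,-.3985,.107],[.5226,-.3975,.5248,-.3975,.106],[.5246,-.399,.5240,-.399,.108]): print("clear",rep(edgefit(f,v0,(150,245,240,400))))
E
```

```text
amber hover (sil: 0.2,3.8) (array([ 0.5308, -0.1654,  0.5307, -0.1629,  0.122 ]), (np.float64(0.34), [104, 157]), array([-0.17,  2.5 ]))
amber low (sil .2,.6) (array([ 0.5309, -0.1655,  0.531 , -0.1652,  0.0889]), (np.float64(0.24), [86, 137]), array([0.1 , 0.34]))
clear (array([ 0.5233, -0.3983,  0.5237, -0.3987,  0.1095]), (np.float64(0.32), [119, 130]), array([ 0.4 , -0.35]))
clear (array([ 0.5232, -0.3984,  0.5237, -0.3987,  0.1099]), (np.float64(0.28), [117, 137]), array([ 0.53, -0.3 ]))
clear (array([ 0.5233, -0.3983,  0.5237, -0.3987,  0.1099]), (np.float64(0.37), [119, 133]), array([ 0.46, -0.32]))
```

Request:
apply_moves(
  delta_pos=[
    [0, -0.5, 2],
    [0, 0, 4],
    [0, 0, 4],
    [0, 0, 4],
    [0, 0, 4],
    [0, 0, 3],
    [0, 0, 1],
    [0, 0, 0],
    [0, 0, 0],
    [0, 0, 0],
  ],
  delta_rot=[
    [0.08, 0, 0],
    [0, 0, 0],
    [0, 0, 0],
    [0, 0, 0],
    [0, 0, 0],
    [0, 0, 0],
    [0, 0, 0],
    [0, 0, 0],
    [0, 0, 0],
    [0, 0, 0],
  ],
  claw=[45, 45, 45, 45, 45, 45, 45, 45, 45, 45],
)

```text
clock: 30.65
eef_pos: [0.5259, -0.3966, 0.1124]
orientation: [0.0, 0.895, 0.447, 0.0]
ft_force: [-0.3, 0.7, -1.6]
width: 0.0605
finger_force: 34.8
```

```bash
python3 - <<'E'
from h import *
print(now().round(4))
f=grab_frame("wrist"); pickle.dump(f,open("w7.pkl","wb"))
for v0 in([.5233,-.3983,.5233,-.3983,.0885],[.5243,-.399,.5233,-.3983,.087],[.5226,-.3980,.5240,-.399,.086]): print("clear",rep(edgefit(f,v0,(140,245,240,400))))
# brightness edges at central columns
for c in(312,318,324): print(c,f["img"][160:200,c].sum(1).tolist())
E
```

```text
[[ 6.006e-01  7.995e-01  4.000e-04  5.259e-01]
 [ 7.995e-01 -6.006e-01 -0.000e+00 -3.966e-01]
 [ 2.000e-04  3.000e-04 -1.000e+00  1.124e-01]
 [ 0.000e+00  0.000e+00  0.000e+00  1.000e+00]]
clear (array([ 0.5233, -0.3985,  0.5235, -0.398 ,  0.0892]), (np.float64(0.29), [98, 135]), array([0.15, 0.45]))
clear (array([ 0.5233, -0.3985,  0.5237, -0.3977,  0.0906]), (np.float64(0.34), [101, 130]), array([0.36, 0.78]))
clear (array([ 0.5234, -0.3985,  0.5234, -0.3982,  0.0885]), (np.float64(0.34), [103, 137]), array([0.05, 0.27]))
312 [334, 333, 331, 329, 331, 341, 352, 350, 348, 396, 492, 577, 571, 566, 567, 568, 557, 477, 409, 386, 383, 392, 409, 416, 436, 421, 411, 453, 519, 460, 434, 428, 429, 428, 425, 424, 424, 419, 410, 391]
318 [333, 333, 333, 331, 340, 365, 352, 346, 382, 493, 573, 570, 566, 568, 566, 570, 552, 440, 392, 387, 393, 401, 422, 441, 440, 417, 407, 450, 521, 528, 471, 432, 429, 429, 427, 424, 424, 413, 391, 391]
324 [332, 330, 330, 329, 333, 355, 354, 349, 378, 489, 574, 569, 566, 567, 566, 565, 567, 568, 569, 494, 415, 408, 431, 451, 442, 430, 438, 487, 544, 539, 481, 432, 425, 431, 425, 425, 426, 416, 399, 391]
```

Request:
apply_moves(
  delta_pos=[
    [-0.5, 0.2, 1],
    [0, 0, 1],
    [0, 0, 1],
    [0, 0, 1],
    [0, 0, 0.6],
    [0, 0, 0.4],
    [0, 0, 0.3],
    [0, 0, 0.3],
    [0, 0, 0.2],
    [0, 0, 0],
  ],
  delta_rot=[
    [0, 0, 0],
    [0, 0, 0],
    [0, 0, 0],
    [0, 0, 0],
    [0, 0, 0],
    [0, 0, 0],
    [0, 0, 0],
    [0, 0, 0],
    [0, 0, 0],
    [0, 0, 0],
  ],
  claw=[45, 45, 45, 45, 45, 45, 45, 45, 45, 45],
)

```text
clock: 31.7
eef_pos: [0.5256, -0.397, 0.1063]
orientation: [-0.0, 0.895, 0.447, 0.0]
ft_force: [0.8, 0.2, -1.0]
width: 0.0608
finger_force: 34.8
```

Request:
apply_moves(
  delta_pos=[
    [0, 0, 0.3],
    [0, 0, 0.3],
    [0, 0, 0.2],
    [0, 0, 0],
    [0, 0, 0],
    [0, 0, 0],
    [0, 0, 0],
    [0, 0, 0],
    [0, 0, 0],
    [0, 0, 0],
  ],
  delta_rot=[
    [0, 0, 0],
    [0, 0, 0],
    [0, 0, 0],
    [0, 0, 0],
    [0, 0, 0],
    [0, 0, 0],
    [0, 0, 0],
    [0, 0, 0],
    [0, 0, 0],
    [0, 0, 0],
  ],
  claw=[45, 45, 45, 45, 45, 45, 45, 45, 45, 45],
)

```text
clock: 32.7
eef_pos: [0.5257, -0.397, 0.1055]
orientation: [-0.0, 0.895, 0.447, 0.0]
ft_force: [0.1, -0.3, -1.8]
width: 0.0605
finger_force: 34.8
```

Request:
apply_moves(
  delta_pos=[
    [0, 0, 0.3],
    [0, 0, 0.3],
    [0, 0, 0.2],
    [0, 0, 0],
    [0, 0, 0],
    [0, 0, 0],
    [0, 0, 0],
    [0, 0, 0],
    [0, 0, 0],
    [0, 0, 0],
  ],
  delta_rot=[
    [0, 0, 0],
    [0, 0, 0],
    [0, 0, 0],
    [0, 0, 0],
    [0, 0, 0],
    [0, 0, 0],
    [0, 0, 0],
    [0, 0, 0],
    [0, 0, 0],
    [0, 0, 0],
  ],
  claw=[45, 45, 45, 45, 45, 45, 45, 45, 45, 45],
)

```text
clock: 33.7
eef_pos: [0.5257, -0.3971, 0.1048]
orientation: [-0.0, 0.895, 0.447, 0.0]
ft_force: [-0.8, 0.3, 0.4]
width: 0.0607
finger_force: 34.9
```

```bash
python3 - <<'E'
from h import *
f=grab_frame("wrist"); pickle.dump(f,open("w8.pkl","wb"))
for c in(308,314,318,322,328): print(c,f["img"][170:196,c].sum(1).tolist())
for z in(.086,.08,.074): 
    p=wp(f,ring((.5233,-.3985),z,.035)); i=p[:,1].argmin(); print(z,p[i].round(2),p[:,0].min().round(2),p[:,0].max().round(2))
for r in(205,212,220): print(r,f["img"][r,262:286].sum(1).tolist(),f["img"][r,358:384].sum(1).tolist())
s=grab_frame("scene"); pickle.dump(s,open("scene3.pkl","wb"))
r,c=pix(s,np.array([[.5248,-.396,.08]]))[0].astype(int); print(r,c)
for i in range(r-9,r+10): print(i,s["img"][i,c-20:c+21:1].mean(1).astype(int).tolist())
E
```

```text
308 [356, 346, 355, 470, 543, 571, 566, 566, 566, 566, 569, 570, 566, 545, 474, 413, 393, 405, 409, 439, 443, 437, 434, 431, 430, 426]
314 [372, 453, 565, 570, 567, 567, 570, 569, 527, 442, 388, 393, 398, 399, 393, 398, 413, 438, 474, 446, 437, 434, 432, 429, 425, 425]
318 [433, 564, 574, 568, 566, 567, 568, 570, 539, 451, 386, 392, 395, 390, 413, 401, 404, 453, 519, 467, 437, 432, 432, 431, 429, 427]
322 [451, 575, 572, 568, 566, 566, 566, 566, 568, 571, 530, 446, 384, 393, 431, 428, 422, 458, 513, 529, 511, 474, 435, 431, 429, 428]
328 [359, 426, 562, 571, 568, 567, 566, 566, 566, 564, 564, 567, 565, 506, 424, 407, 446, 544, 676, 711, 712, 689, 661, 639, 519, 487]
0.086 [318.89 189.25] 261.98 380.16
0.08 [318.95 186.09] 263.66 378.46
0.074 [319.01 183.12] 265.26 376.85
205 [275, 279, 275, 274, 273, 274, 275, 280, 279, 282, 285, 281, 288, 341, 388, 407, 423, 426, 422, 422, 422, 422, 425, 423] [647, 648, 649, 649, 649, 650, 618, 533, 441, 413, 444, 449, 446, 441, 435, 436, 433, 433, 432, 435, 436, 438, 439, 443, 441, 441]
212 [290, 290, 287, 289, 285, 281, 274, 307, 364, 408, 419, 42
[... 3731 characters left out ...]
 113, 115, 114, 110, 109, 107, 113, 122, 123, 124, 125, 119, 123, 123]
136 [143, 144, 142, 142, 144, 143, 143, 140, 138, 120, 124, 123, 140, 122, 116, 120, 125, 130, 126, 128, 129, 128, 118, 115, 115, 116, 117, 115, 114, 111, 111, 112, 110, 113, 117, 121, 121, 121, 122, 122, 122]
137 [137, 138, 139, 143, 145, 141, 142, 140, 124, 121, 114, 112, 116, 122, 138, 147, 145, 120, 132, 118, 118, 127, 149, 137, 116, 119, 113, 110, 112, 116, 113, 116, 109, 111, 119, 120, 118, 119, 119, 122, 119]
138 [134, 121, 123, 124, 125, 127, 125, 124, 124, 126, 124, 119, 114, 112, 113, 119, 117, 115, 114, 114, 113, 114, 115, 115, 111, 115, 116, 116, 114, 115, 118, 114, 109, 111, 120, 121, 121, 120, 121, 118, 123]
```

Request:
apply_moves(
  delta_pos=[
    [0, 0, 0.2],
    [0, 0, 0],
    [0, 0, 0],
    [0, 0, 0],
    [0, 0, 0],
    [0, 0, 0],
    [0, 0, 0],
    [0, 0, 0],
    [0, 0, -1],
    [0, 0, -3],
  ],
  delta_rot=[
    [0, 0, 0],
    [0, 0, 0],
    [0, 0, 0],
    [0, 0, 0],
    [0, 0, 0],
    [0, 0, 0],
    [0, 0, 0],
    [0, 0, 0],
    [0, 0, 0],
    [0, 0, 0],
  ],
  claw=[45, 72, 76, 80, 85, 90, 95, 100, 100, 100],
)

```text
clock: 34.8
eef_pos: [0.5254, -0.3969, 0.1083]
orientation: [-0.0, 0.895, 0.447, -0.0]
ft_force: [-1.3, 0.4, -0.5]
width: 0.0855
finger_force: 0.0
```

Request:
apply_moves(
  delta_pos=[
    [0, 0, -5],
    [0, 0, -8],
    [0, 0, -12],
    [0, 0, -16],
    [0, 0, -18],
    [0, 0, -18],
    [0, 0, -18],
    [0, 0, -18],
    [0, 0, -18],
    [0, 0, -16],
  ],
  delta_rot=[
    [0, 0, 0],
    [0, 0, 0],
    [0, 0, 0],
    [0, 0, 0],
    [0, 0, 0],
    [0, 0, 0],
    [0, 0, 0],
    [0, 0, 0],
    [0, 0, 0],
    [0, 0, 0],
  ],
  claw=[100, 100, 100, 100, 100, 100, 100, 100, 100, 100],
)

```text
clock: 35.8
eef_pos: [0.5259, -0.3974, 0.2584]
orientation: [0.001, 0.895, 0.447, 0.001]
ft_force: [0.2, 0.5, -0.1]
width: 0.0851
finger_force: 0.0
```

```bash
python3 - <<'E'
from h import *
# camera pose in tool frame, and a side-view target pose for each stack
f=grab_frame("wrist"); M=now(); Cw=-f["R"].T@f["t"]
print("cam in tool",(M[:3,:3].T@(Cw-M[:3,3])).round(3)); print("cam axes in tool (rows)",(f["R"]@M[:3,:3]).round(2))
s=grab_frame("scene"); pickle.dump(s,open("scene4.pkl","wb")); t=grab_frame("top"); pickle.dump(t,open("top4.pkl","wb"))
for n,f in(("scene",s),("top",t)):
    P=world(f,rr,cc,f["z_map"])[f["z_map"]>0]
    for nm,g in(("amber",(.532,-.164)),("clear",(.5245,-.397)),):
        g=np.array(g); k=np.hypot(*(P[:,:2]-g).T)<.04; q=P[k]
        print(n,nm,"upper body",cyl(P,g,.092,.152,.029,True),"lower",cyl(P,g,.01,.07,.029),"upper no tilt",cyl(P,g,.092,.152,.029),"topz",np.percentile(q[:,2],95).round(4))
# amber flange sub-pixel edges in scene
d=s["img"][...,0].astype(float)-s["img"][...,2]
r0,c0=pix(s,np.array([[.532,-.165,.08]]))[0].astype(int)
for r in range(r0-8,r0+12):
    x=np.nonzero(d[r,c0-25:c0+25]>25)[0]+c0-25
    l,h=x.min(),x.max(); w=lambda a,b:(25-d[r,a])/(d[r,b]-d[r,a])
    L=l-1+w(l-1,l); H=h+1-w(h+1,h); print(r,round(L,1),round(H,1),round((L+H)/2,2),end=" | ")
E
```

```text
cam in tool [ 0.083 -0.002 -0.139]
cam axes in tool (rows) [[-0.    1.    0.  ]
 [-0.95  0.   -0.33]
 [-0.33 -0.    0.95]]
scene amber upper body (array([ 5.316e-01, -1.641e-01, -2.600e-03,  5.000e-04]), 550, np.float64(0.0009)) lower (array([ 0.5319, -0.1633]), 473, np.float64(0.0009)) upper no tilt (array([ 0.5316, -0.1641]), 550, np.float64(0.0009)) topz 0.1597
scene clear upper body (array([ 0.5248, -0.3957,  0.004 , -0.0012]), 502, np.float64(0.0011)) lower (array([ 0.5247, -0.3959]), 437, np.float64(0.0011)) upper no tilt (array([ 0.5248, -0.3957]), 502, np.float64(0.0011)) topz 0.4028
top amber upper body (array([ 5.31e-01, -1.66e-01,  1.00e-04, -3.00e-03]), 110, np.float64(0.0002)) lower (array([ 0.5312, -0.1651]), 35, np.float64(0.0002)) upper no tilt (array([ 0.531, -0.166]), 110, np.float64(0.0002)) topz 0.1616
top clear upper body (array([ 5.243e-01, -3.974e-01,  1.600e-03, -5.000e-04]), 248, np.float64(0.0004)) lower (array([ 0.5239, -0.3981]), 146, np.float64(0.0003)) upper no tilt (array([ 0.5243, -0.3974]), 248, np.float64(0.0004)) topz 0.4725
150 200.5 274.3 237.38 | 151 308.0 274.3 291.14 | 152 164.0 274.5 219.27 | 153 309.0 275.4 292.22 | 154 164.0 276.7 220.36 | 155 254.5 277.2 265.84 | 156 -inf 277.5 -inf | 157 213.7 277.8 245.75 | 158 253.5 277.8 265.65 | 159 302.0 277.8 289.89 | 160 258.7 277.7 268.2 | 161 270.0 277.8 273.92 | 162 226.7 277.7 252.2 | 163 270.5 277.3 273.88 | 164 269.0 276.6 272.78 | 165 248.0 275.8 261.92 | 166 259.0 275.3 267.16 | 167 233.9 275.2 254.53 | 168 232.1 275.2 253.66 | 169 377.0 275.1 326.07 | <stdin>:16: RuntimeWarning: divide by zero encountered in scalar divide
```

Scene and top depth fits agree: the amber pair is lined up within about 0.9 mm and the clear pair within about 0.7 mm, both upright at 160 mm. The gripper is clear, so I'm handing in.

```bash
python3 -c "
from station import *
print(finish_job())"
```

```text
the job is handed in; nothing more can be done
None
```

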